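Pack the printing kit, heaviest at the bottom, and ring for collection

ROBOT

A 7-joint arm with a two-finger parallel gripper is mounted at the origin on the work surface. World frame = base frame: x ahead of the robot, y to its left, z up, the work surface at z = 0. Lengths are in m, angles in rad, forces in N, time in s.
With the tool pointing down it reaches from about 0.425 to 0.875 m from the base axis. Payload 9.9 kg.
Tool frame: the origin (TCP) lies between the finger pads; the fingertips stand 8 mm ahead of it and the grasp point (between the pads) lies 11 mm behind it (tcp_to_tips is the distance from the TCP to the fingertips, in m); z points along the fingers, y is the line along which they close (so a half turn about z gives the same grasp; the last joint's range is limited). The gripper opens to 85 mm and grips with 20 to 120 N. Pads are 22 mm wide; open, the fingers measure 114 mm over their backs; the gripper's body (76 mm by 85 mm) begins 54 mm behind the grasp point. The pads swing forward as they close: fully open they stand 13 mm farther back than shut.
Start: joints at [1.22, 0.576, 0.025, 1.437, -0.015, 1.129, -0.057], TCP at [0.178, -0.651, 0.239] pointing down, gripper open.
Joint ranges: [-2.76, 2.76], [-0.34, 2.15], [-1.52, 1.57], [0.19, 2.46], [-1.09, 4.23], [0.17, 1.99], [-2.82, 2.82]. Speed limits (rad/s): [2.22, 2.22, 3.01, 3.01, 3.14, 3.14, 3.14].

INTERFACE

Orientations are given as a unit quaternion [x, y, z, w].
In Python, from station import read_state, read_camera, camera_model, close_job, tcp_to_tips gives the robot as it stands.
- The arm moves only by the tool jog_arm, never from a script. Its argument "steps" is a list of rows, each an object of numbers: "jaw": the opening, from 0 (shut) to 1 (fully open); "tx", "ty", "tz": the shift along the tool's x, y, z in m; "turn": the turn about the tool's z in degrees. In form: [{"jaw": .., "tx": .., "ty": .., "tz": .., "turn": ..}, ...]. A call has 1 to 5 rows; each row is the pose to reach, as a shift and turn from the pose commanded when the call began, along the tool's axes at that moment; what a row does not reach only later rows make up. A row lasts 1/10 s, in which the tool goes at most 50 mm and 8.59 degrees, less where a joint would pass 70% of its speed; a pose out of reach is approached as far as the arm can. A call with a gripper value outside its range is refused whole. The fingers move at their own pace and stop on an object; the grip force is fixed at half the most. Time passes only in rows, so rows that repeat a pose let the fingers close. It gives the time, the measured TCP pose, the force, the opening and the grip force at its end, in the units of the state.
- read_state(): the state, without advancing time (a new reading comes with each control period).
- read_camera(name): name is "scene" or "top" or "wrist"; returns the picture (420x560x3 uint8, red, green, blue); there is no depth.
- camera_model(name): a dict with "K" (3x3 intrinsics, pixels), "pose" (4x4, takes a point from camera to world coordinates). Camera axes: x right, y down, z forward; pixel columns grow to the right and rows downward; lengths in m; the calibration is good to about 2 mm. A picture is of the moment at which its call begins: read the wrist's pose just before it. camera_model takes no time and is no camera call; for the wrist camera it gives the pose at the moment of the call.
- close_job(): hands the job in; it is judged then, once.
The state is a dict: "time": time; "qpos": joint angles; "qvel": joint speeds; "tau": joint torques, N m; "tcp_pos": TCP position; "tool_rot": TCP orientation; "force": force on the tool from outside, world axes, zero at the start; "ft_torque": the same for the moment, N m; "finger_gap": opening from 0.0 (shut) to 1.0 (fully open); "grip_force": force on a finger pad.
Only numpy, scipy, OpenCV 4.12 (cv2) and the standard library are available. Lean on these libraries where they do the work, as an engineer would, in place of code of your own. Each camera call takes 0.05 s, during which the arm holds its last target. There are 200 camera calls.

TASK

If a brush was left in the plywood box, first take it out and stand it on the table, bristles down. Then pack the box in layers, heaviest lowest: all the iron weights flat on its floor, set down gently and never dropped, then both cherry blocks lying flat on top of the weights, then every brush (one or two, counting any you took out) side by side on top of the blocks with bristles down. When the box is packed, press the red bell button fully down and let it come up again; leave the bowl, the baren and the jar alone.

Things in the scene. Friction and masses are not known exactly. Their poses are not given: they have to be found in the camera images.
- box: open plywood packing box, fixed to the table, 208 x 214 x 89 mm outside (x, y, z), walls and floor 9 mm thick: inside 190 x 196 mm and 80 mm deep; origin at the centre of its underside on the table top (z = 0), so its inner floor is 9 mm above its origin; x and y along its sides, z up. Three layers (24 + 22 + 36 mm) come 2 mm above the rim
- weight_a: black iron paperweight bar with two thin brass bands, 130 x 28 x 24 mm (x, y, z), about 0.6 kg, the heaviest kind; two or three are present; origin at the centre of its underside, x along its length, z up
- weight_b: black iron paperweight bar with two thin brass bands, 130 x 28 x 24 mm (x, y, z), about 0.6 kg, the heaviest kind; two or three are present; origin at the centre of its underside, x along its length, z up
- weight_c: black iron paperweight bar with two thin brass bands, 130 x 28 x 24 mm (x, y, z), about 0.6 kg, the heaviest kind; two or three are present; origin at the centre of its underside, x along its length, z up
- block_a: carved cherry-wood printing block, 140 x 56 x 22 mm (x, y, z), about 0.13 kg, with a turquoise patch on its top face; both blocks are always present; origin at the centre of its underside, x along its length, z up
- block_b: carved cherry-wood printing block, 140 x 56 x 22 mm (x, y, z), about 0.13 kg, with a black patch on its top face; both blocks are always present; origin at the centre of its underside, x along its length, z up
- brush_a: print brush, 100 x 46 x 36 mm (x, y, z), about 0.07 kg, the lightest kind: a pale wooden back with rounded edges (100 x 46 mm, upper 20 mm of the height; grip it here) over dark bristles (92 x 40 mm, lower 16 mm, rigid); origin at the centre of the underside of the bristles, x along its length, z up. This one lies in the otherwise empty box at the start, bristles down, or is absent (the box is then empty)
- brush_b: print brush, 100 x 46 x 36 mm (x, y, z), about 0.07 kg, the lightest kind: a pale wooden back with rounded edges (100 x 46 mm, upper 20 mm of the height; grip it here) over dark bristles (92 x 40 mm, lower 16 mm, rigid); origin at the centre of the underside of the bristles, x along its length, z up. This one stands on the table at the start, bristles down, or is absent; at least one of the two brushes is present
- bell (a joint): how far the red bell button is pressed: 0 m up, 0.008 m fully down; it springs back by itself. About 2 N starts it, 6 N holds it fully down
- bell_top (a point): centre of the top face of the red round bell button (40 mm diameter), 24 mm above the table when up, in a fixed round brass housing of 56 mm diameter and 12 mm height; moves down with the button
- bowl: bystander, leave it where it is: blue ceramic bowl, 104 mm across, 45 mm high; origin at the centre of its underside
- baren: bystander, leave it where it is: baren, a tan disc 110 mm across and 14 mm thick with a bar grip on top, 26 mm high in all; origin at the centre of its underside
- jar: bystander, leave it where it is: white pigment jar with black cap, 60 mm diameter, 75 mm high; origin at the centre of its underside
Things that resemble listed ones, but are neither listed nor needed, are in the scene too. Leave any green or yellow look-alike of the brush_b alone.

How it is judged:
By the outcome, as a careful person would: the job done as asked, in the order asked, and still so for the second after the job is handed in, with the robot touching nothing.
Of weight_a, weight_b, weight_c only 2 to 3 are there at a start; the rules pass over those that are not, and their reading is None.
Of brush_a, brush_b only 1 to 2 are there at a start; the rules pass over those that are not, and their reading is None.
At some moment in a run one of block_a, block_b, brush_b may be knocked a few centimetres aside while the robot is not near it.
It also fails if it takes over 210 s, if anything falls off the work surface, if the arm or the gripper's body presses on something with over 40 N, if the wrist force passes 120 N, or if a joint passes its speed limit or range.

## Working session

There is one attempt and no reset: what is moved stays moved. The work goes in short steps, Python scripts to look and compute and a tool call to move; the robot and the scene stay as the last step left them, time stands still between calls to the robot, and variables do not carry over. Pictures are saved under pics/ and viewed, at most 14 in all, crops included, and the job is handed in when it is done.

Besides the shell and the picture viewer there is one more tool, called after "Request:" by a JSON object that holds its "op" and its "data". jog_arm: Moves the arm, as the interface text tells. Its arguments: {"type":"object","properties":{"steps":{"type":"array","items":{"type":"object","properties":{"jaw":{"type":"number"},"tx":{"type":"number"},"ty":{"type":"number"},"tz":{"type":"number"},"turn":{"type":"number"}}}}},"required":["steps"]}

```bash
ls; mkdir -p pics; cat > h.py <<'E'
import cv2, numpy as np
from station import *
from scipy.spatial.transform import Rotation as R
def shot(name, fn=None):
    m=camera_model(name); im=read_camera(name)
    if fn: cv2.imwrite('pics/'+fn, im[:,:,::-1])
    return im, m
def ray(m,u,v,z):
    K=np.array(m['K']);P=np.array(m['pose'])
    d=P[:3,:3]@np.linalg.inv(K)@np.array([u,v,1.]);o=P[:3,3]
    return o+d*(z-o[2])/d[2]
def proj(m,p):
    K=np.array(m['K']);P=np.array(m['pose'])
    c=P[:3,:3].T@(np.array(p)-P[:3,3]);q=K@c;return q[:2]/q[2]
E
python3 - <<'E'
from h import *
for n in('top','scene'):
    im,m=shot(n,n+'0.png'); print(n,np.round(m['K'],1).tolist(),np.round(m['pose'],3).tolist())
s=read_state();print(s); print(tcp_to_tips)
E
```

```text
pics
top [[422.2, 0.0, 277.3], [0.0, 422.2, 214.2], [0.0, 0.0, 1.0]] [[0.007, -0.998, 0.059, 0.455], [-1.0, -0.007, 0.01, -0.088], [-0.01, -0.059, -0.998, 1.452], [0.0, 0.0, 0.0, 1.0]]
scene [[383.4, 0.0, 277.8], [0.0, 383.4, 207.3], [0.0, 0.0, 1.0]] [[-0.086, 0.578, -0.812, 1.357], [0.996, 0.031, -0.083, 0.005], [-0.023, -0.816, -0.578, 0.648], [0.0, 0.0, 0.0, 1.0]]
{'time': 0.1, 'qpos': array([ 1.22019858,  0.57642799,  0.02487041,  1.43782344, -0.01498762,
        1.12899306, -0.05650217]), 'qvel': array([ 0.00061225,  0.00041002,  0.00159002, -0.00116448, -0.00018307,
       -0.0012198 , -0.00025877]), 'tau': array([ 6.01399108e-03, -7.67308474e+01,  2.25777872e+00, -2.86602974e+01,
        1.57836004e-02,  8.70560791e-03,  4.45046658e-05]), 'tcp_pos': array([ 0.17784764, -0.65074434,  0.23854308]), 'tool_rot': array([ 9.91114207e-01,  1.33011622e-01, -1.45897401e-04, -7.18821978e-04]), 'force': array([-1.37455634,  0.19899007, -1.03761238]), 'ft_torque': array([ 0.04725273, -0.00385367,  0.05705211]), 'grip_force': 0.0, 'finger_gap': 0.9988942697344178}
0.008
```

View pics/top0.png

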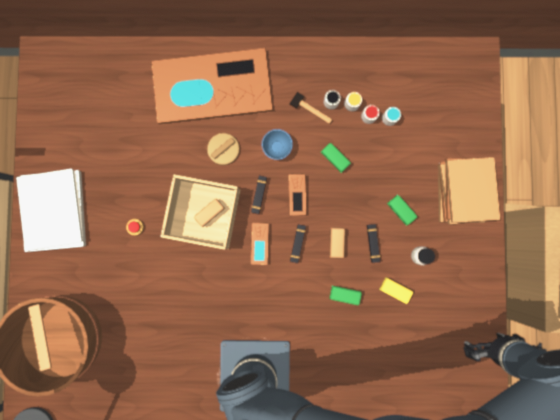

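View pics/scene0.png

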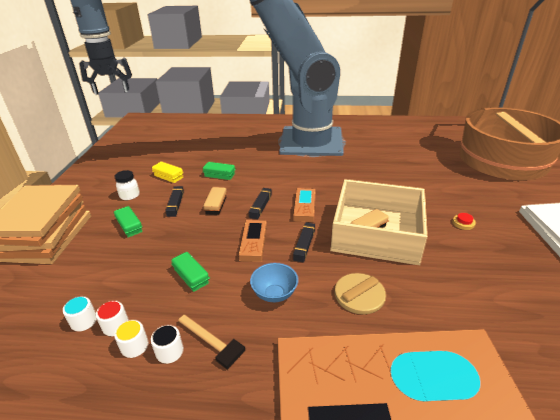

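The pictures show these objects, with pixels in the top view:
- **Box:** about (200,212), with brush_a inside at (210,213).
- **Weights:** three black banded bars at (260,195), (298,243) and (373,243).
- **Blocks:** block_b with the black patch at (297,195), block_a with the turquoise patch at (260,244).
- **Brush_b:** candidates are pale wood (338,243), green (336,158), (403,210), (346,296) and yellow (396,291). Only the pale one fits.
- **Bell:** (134,228). The large orange board at the top with coloured patches is a look-alike.

Next I measure by ray casting and make one enlarged crop to confirm.

```bash
cat > meas.py <<'E'
from h import *
def rects(im,mask,m,z,amin=60,amax=5000,win=None):
    cs,_=cv2.findContours(mask.astype(np.uint8),cv2.RETR_EXTERNAL,cv2.CHAIN_APPROX_NONE);out=[]
    for c in cs:
        a=cv2.contourArea(c)
        if not amin<a<amax: continue
        w=np.array([ray(m,*p[0],z)[:2] for p in c],np.float32)*1000
        (cx,cy),(l,s),t=cv2.minAreaRect(w)
        if l<s: l,s,t=s,l,t+90
        M=cv2.moments(c);px=(M['m10']/M['m00'],M['m01']/M['m00'])
        out.append((np.round(px),round(cx),round(cy),round(l),round(s),round((t+90)%180-90)))
    return out
E
python3 - <<'E'
from meas import *
im,m=shot('top'); hsv=cv2.cvtColor(im,cv2.COLOR_RGB2HSV);H,S,V=[hsv[:,:,i].astype(int) for i in range(3)]
for n,p in dict(box=(200,212),br=(210,213),w1=(260,195),w2=(298,243),w3=(373,243),bb=(280+12,180),ba=(260,230),brb=(338,243),bell=(134,228),table=(320,215)).items(): print(n,hsv[p[1],p[0]])
win=np.zeros(H.shape,bool);win[130:320,110:450]=1
def show(n,mask,z,**k):
    print(n); [print('  ',*r) for r in rects(im,mask&win,m,z,**k)]
show('black',(V<50),.024)
show('turq',(H>80)&(H<100)&(S>120),.022)
show('pale',(H>11)&(H<25)&(V>150)&(S>60),.036)
show('orange',(H<12)&(V>150)&(S>100),.022)
show('red',((H<5)|(H>174))&(S>190)&(V>150),.024,amin=20)
for p in [(175,176),(238,188),(227,248),(162,238)]: print('boxcorner',ray(m,*p,.089).round(3))
c=cv2.resize(im[130:310,110:450],None,fx=2.3,fy=2.3,interpolation=cv2.INTER_CUBIC);cv2.imwrite('pics/crop1.png',c[:,:,::-1])
E
```

```text
box [ 21  99 243]
br [ 21  95 245]
w1 [165   7  78]
w2 [150   7  78]
w3 [150   7  71]
bb [ 11 141 222]
ba [ 12 137 224]
brb [ 20 105 242]
bell [  1 169 244]
table [ 10 138 151]
black
turq
   [259. 250.] 418 -13 55 25 -4
pale
   [395. 290.] 289 -467 111 54 62
   [337. 242.] 446 -273 104 49 -2
   [259. 244.] 439 -13 140 54 1
   [134. 227.] 494 410 58 57 -90
   [297. 194.] 607 -139 134 54 4
   [199. 211.] 547 192 229 224 80
   [444. 193.] 620 -631 219 37 -1
   [222. 148.] 762 115 111 109 -45
orange
   [272. 315.] 207 -99 1097 36 -89
   [431. 299.] 258 -586 127 10 -89
   [377. 299.] 260 -419 107 17 -89
   [357. 245.] 436 -344 64 50 90
   [317. 245.] 440 -208 81 47 -90
   [133. 227.] 495 415 38 37 -88
   [424. 210.] 557 -565 96 40 84
   [367. 221.] 530 -401 502 114 -88
   [384. 189.] 628 -398 434 48 -90
   [142. 188.] 626 397 206 55 -90
red
boxcorner [0.658 0.26  0.089]
boxcorner [0.62  0.054 0.089]
boxcorner [0.426 0.087 0.089]
boxcorner [0.456 0.298 0.089]
```

View pics/crop1.png

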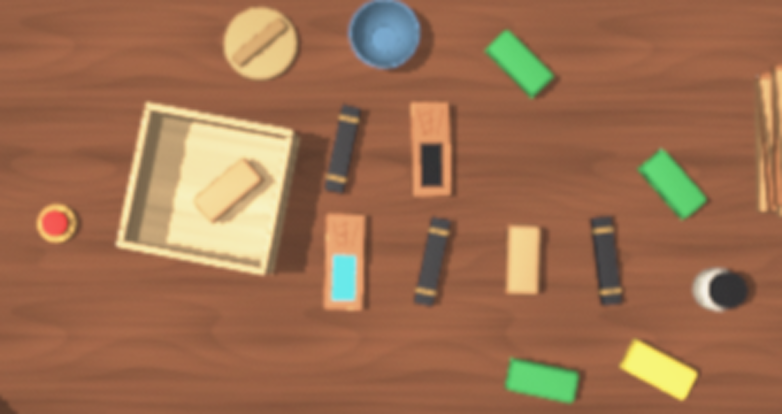

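The crop confirms the three banded bars, the two blocks by their patches, and the pale brush at about (338,243). Now the helper for working out moves, and better numbers.

```bash
cat >> h.py <<'E'
def psi_of(s): 
    x=R.from_quat(s['tool_rot']).as_matrix()[:,0]; return np.degrees(np.arctan2(x[1],x[0]))
def plan(x,y,z,psi=None,start=None):
    "tool-axis shift and turn from the present (or given) pose to a TCP pose"
    s=read_state(); x0,y0,z0,p0=start if start is not None else (*s['tcp_pos'],psi_of(s))
    if psi is None: psi=p0
    a=np.radians(p0);dx,dy=x-x0,y-y0
    turn=-((psi-p0+90)%180-90)
    print('at',np.round([x0,y0,z0,p0],4),'-> tx %.4f ty %.4f tz %.4f turn %.1f'%(dx*np.cos(a)+dy*np.sin(a),dx*np.sin(a)-dy*np.cos(a),z0-z,turn))
E
python3 - <<'E'
from meas import *
im,m=shot('top'); hsv=cv2.cvtColor(im,cv2.COLOR_RGB2HSV);H,S,V=[hsv[:,:,i].astype(int) for i in range(3)]
win=np.zeros(H.shape,bool);win[150:280,240:400]=1
for r in rects(im,(S<60)&(V<125)&win,m,.024,amin=40): print(*r)
plan(.54,.16,.30); plan(.54,.16,.3,-10)
mw=camera_model('wrist');print(np.round(mw['K'],0).tolist(),np.round(mw['pose'],3).tolist())
E
```

```text
[373. 243.] 445 -397 76 28 7
[298. 243.] 442 -142 77 26 -12
[297. 202.] 583 -140 51 20 0
[259. 194.] 608 -9 76 25 -12
at [ 0.1779 -0.6509  0.2388 15.2883] -> tx 0.5631 ty -0.6867 tz -0.0612 turn -0.0
at [ 0.1779 -0.6509  0.2388 15.2883] -> tx 0.5631 ty -0.6867 tz -0.0612 turn 25.3
[[357.0, 0.0, 276.0], [0.0, 357.0, 211.0], [0.0, 0.0, 1.0]] [[0.265, -0.914, -0.307, 0.257], [-0.964, -0.251, -0.083, -0.63], [-0.001, 0.318, -0.948, 0.374], [0.0, 0.0, 0.0, 1.0]]
```

Request:
{"op": "jog_arm", "data": {"steps": [{"tx": 0.03,"ty": -0.034,"tz": -0.01},{"tx": 0.06,"ty": -0.068,"tz": -0.02},{"tx": 0.09,"ty": -0.102,"tz": -0.03},{"tx": 0.12,"ty": -0.136,"tz": -0.04},{"tx": 0.15,"ty": -0.17,"tz": -0.05}]}}

```text
$.steps[0]: bad value
```

Request:
{"op": "jog_arm", "data": {"steps": [{"tx": 0.03,"ty": -0.034},{"tx": 0.06,"ty": -0.068},{"tx": 0.09,"ty": -0.102},{"tx": 0.12,"ty": -0.136},{"tx": 0.15,"ty": -0.17}]}}

```text
$.steps[0]: bad value
```

Request:
{"op": "jog_arm", "data": {"steps": [{"tx": 0.03,"ty": -0.034},{"tx": 0.06,"ty": -0.068},{"tx": 0.09,"ty": -0.102},{"tx": 0.12,"ty": -0.136},{"tx": 0.15,"ty": -0.17}]}}

```text
$.steps[0]: bad value
```

Request:
{"op": "jog_arm", "data": {"steps": [{"tx": 0.03,"ty": -0.035,"turn": 5},{"tx": 0.06,"ty": -0.07,"turn": 10},{"tx": 0.09,"ty": -0.105,"turn": 15},{"tx": 0.11,"ty": -0.14,"turn": 20},{"tx": 0.11,"ty": -0.17,"turn": 25}]}}

```text
$.steps[0]: bad value
```

```bash
python3 - <<'E'
from h import *
im,m=shot('wrist','w1.png'); s=read_state(); print(s['time'],s['tcp_pos'],psi_of(s),s['force'])
E
```

```text
0.25 [ 0.17790637 -0.65093489  0.23885018] 15.288401409841477 [ 0.83159665  0.0030277  -0.31341745]
```

View pics/w1.png

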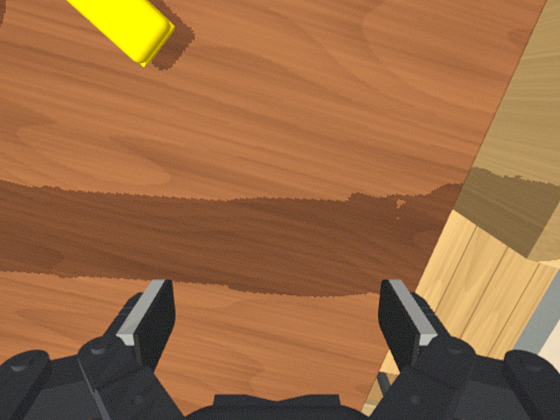

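The rows were refused because every row needs all five values. The wrist view still shows the start area, with the yellow look-alike at (120,30) and the fingertips at (165,290) and (390,290). I'll send the moves again in full.

Request:
{"op": "jog_arm", "data": {"steps": [{"jaw": 1,"tx": 0.03,"ty": -0.034,"tz": -0.01,"turn": 0},{"jaw": 1,"tx": 0.06,"ty": -0.068,"tz": -0.02,"turn": 0},{"jaw": 1,"tx": 0.09,"ty": -0.102,"tz": -0.03,"turn": 0},{"jaw": 1,"tx": 0.12,"ty": -0.136,"tz": -0.04,"turn": 0},{"jaw": 1,"tx": 0.15,"ty": -0.17,"tz": -0.05,"turn": 0}]}}

```text
time: 0.75
tcp_pos: [0.2784, -0.4458, 0.2897]
tool_rot: [0.991, 0.133, 0.0, 0.0]
force: [1.0, 0.3, -0.1]
finger_gap: 1.004
grip_force: 0.0
```

Request:
{"op": "jog_arm", "data": {"steps": [{"jaw": 1,"tx": 0.03,"ty": -0.034,"tz": 0,"turn": 0},{"jaw": 1,"tx": 0.06,"ty": -0.068,"tz": 0,"turn": 0},{"jaw": 1,"tx": 0.09,"ty": -0.102,"tz": 0,"turn": 0},{"jaw": 1,"tx": 0.12,"ty": -0.136,"tz": 0,"turn": 0},{"jaw": 1,"tx": 0.15,"ty": -0.17,"tz": 0,"turn": 0}]}}

```text
time: 1.25
tcp_pos: [0.3782, -0.2423, 0.2895]
tool_rot: [0.991, 0.133, 0.0, 0.0]
force: [1.1, -1.0, -1.0]
finger_gap: 0.994
grip_force: 0.0
```

Request:
{"op": "jog_arm", "data": {"steps": [{"jaw": 1,"tx": 0.03,"ty": -0.034,"tz": 0,"turn": 0},{"jaw": 1,"tx": 0.06,"ty": -0.068,"tz": 0,"turn": 0},{"jaw": 1,"tx": 0.09,"ty": -0.102,"tz": 0,"turn": 0},{"jaw": 1,"tx": 0.12,"ty": -0.136,"tz": 0,"turn": 0},{"jaw": 1,"tx": 0.15,"ty": -0.17,"tz": 0,"turn": 0}]}}

```text
time: 1.75
tcp_pos: [0.4781, -0.0388, 0.2895]
tool_rot: [0.991, 0.133, 0.0, 0.0]
force: [0.5, -1.0, 0.3]
finger_gap: 1.002
grip_force: 0.0
```

Request:
{"op": "jog_arm", "data": {"steps": [{"jaw": 1,"tx": 0.03,"ty": -0.035,"tz": 0,"turn": 5},{"jaw": 1,"tx": 0.06,"ty": -0.07,"tz": 0,"turn": 10},{"jaw": 1,"tx": 0.09,"ty": -0.105,"tz": 0,"turn": 15},{"jaw": 1,"tx": 0.11,"ty": -0.14,"tz": 0,"turn": 20},{"jaw": 1,"tx": 0.11,"ty": -0.17,"tz": 0,"turn": 25}]}}

```text
time: 2.25
tcp_pos: [0.5401, 0.1554, 0.2887]
tool_rot: [0.996, -0.086, 0.0, -0.001]
force: [-0.1, -0.2, -0.1]
finger_gap: 1.003
grip_force: 0.0
```

```bash
python3 - <<'E'
from h import *
im,m=shot('wrist','w2.png'); s=read_state(); print(s['time'],s['tcp_pos'],psi_of(s),s['force'])
E
```

```text
2.3 [0.5372544  0.16081882 0.28890076] -9.831970477114636 [-2.36965891  4.49549014 -0.35179066]
```

View pics/w2.png

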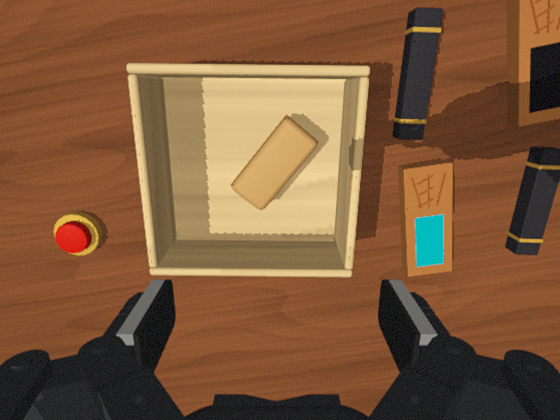

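The wrist view shows the box's outer rim corners at (128,66), (370,67), (352,275) and (150,274). brush_a's corners are (289,115), (319,143), (262,210) and (232,184), and the bell is at (72,238). I'll cast rays with the pose taken now that the arm has settled.

```bash
python3 - <<'E'
from meas import *
im,m=shot('wrist'); hsv=cv2.cvtColor(im,cv2.COLOR_RGB2HSV);H,S,V=[hsv[:,:,i].astype(int) for i in range(3)]
c=np.array([ray(m,*p,.089) for p in [(128,66),(370,67),(352,275),(150,274)]]);print(c.round(3),c.mean(0).round(3))
for i in range(4): d=c[i]-c[i-1];print(np.linalg.norm(d).round(3),np.degrees(np.arctan2(d[1],d[0])).round(1))
b=np.array([ray(m,*p,.045) for p in [(289,115),(319,143),(262,210),(232,184)]]);print(b.round(3),b.mean(0).round(3))
for i in range(4): d=b[i]-b[i-1];print(np.linalg.norm(d).round(3),np.degrees(np.arctan2(d[1],d[0])).round(1))
print('bell')
for r in rects(im,((H<6)|(H>172))&(S>180)&(V>120)&(np.arange(560)<130),m,.024,amin=200):print(*r)
print('weights');w=np.zeros(H.shape,bool);w[:270,380:]=1
for r in rects(im,(S<70)&(V<100)&w,m,.024,amin=800,amax=20000):print(*r)
s=read_state();print(s['tcp_pos'],psi_of(s)); plan(*b.mean(0)[:2],.06,-50); plan(*b.mean(0)[:2],.06,-45)
E
```

```text
[[0.66  0.271 0.089]
 [0.624 0.063 0.089]
 [0.423 0.1   0.089]
 [0.46  0.31  0.089]] [0.542 0.186 0.089]
0.204 -10.9
0.211 -100.0
0.204 169.7
0.213 80.0
[[0.593 0.138 0.045]
 [0.559 0.112 0.045]
 [0.496 0.185 0.045]
 [0.531 0.212 0.045]] [0.545 0.162 0.045]
0.096 -49.9
0.043 -141.6
0.096 130.9
0.044 37.5
bell
[ 75. 234.] 497 416 39 37 -72
weights
[539. 200.] 446 -135 87 42 -11
[422.  70.] 610 -6 84 34 -11
[0.53753134 0.15800646 0.28900611] -9.465229997810551
at [ 0.5375  0.158   0.289  -9.4652] -> tx 0.0065 ty -0.0048 tz 0.2290 turn 40.5
at [ 0.5375  0.158   0.289  -9.4652] -> tx 0.0065 ty -0.0048 tz 0.2290 turn 35.5
```

Request:
{"op": "jog_arm", "data": {"steps": [{"jaw": 1,"tx": 0.007,"ty": -0.005,"tz": 0.02,"turn": 8.1},{"jaw": 1,"tx": 0.007,"ty": -0.005,"tz": 0.04,"turn": 16.2},{"jaw": 1,"tx": 0.007,"ty": -0.005,"tz": 0.06,"turn": 24.3},{"jaw": 1,"tx": 0.007,"ty": -0.005,"tz": 0.08,"turn": 32.4},{"jaw": 1,"tx": 0.007,"ty": -0.005,"tz": 0.1,"turn": 40.5}]}}

```text
time: 2.85
tcp_pos: [0.5467, 0.1549, 0.1886]
tool_rot: [0.905, -0.426, 0.0, 0.0]
force: [0.1, 0.2, 0.5]
finger_gap: 0.998
grip_force: 0.0
```

```bash
python3 - <<'E'
from h import *
im,m=shot('wrist','w3.png');im,m=shot('wrist','w3.png'); s=read_state(); print(s['time'],s['tcp_pos'],psi_of(s),s['force']); plan(.545,.162,.033,-50)
E
```

```text
2.95 [0.54524546 0.15508174 0.18715959] -50.15208830137236 [-0.09109564 -0.25798063  0.21336889]
at [  0.5452   0.1551   0.1872 -50.1521] -> tx -0.0055 ty -0.0042 tz 0.1542 turn -0.2
```

View pics/w3.png

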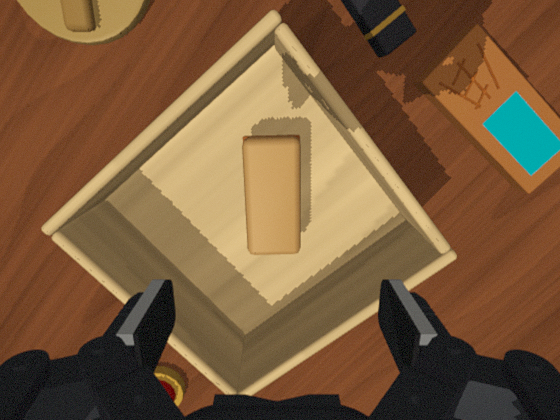

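The brush top face runs from (244,136) to (300,253), with its centre at (273,194), and it is aligned with the tool.

```bash
python3 - <<'E'
from h import *
m=camera_model('wrist'); b=np.mean([ray(m,*p,.045) for p in [(244,137),(299,135),(300,252),(248,254)]],0); print(b)
plan(*b[:2],.033,-50); plan(.5,-.04,.15,-50,(*b[:2],.2,-50))
E
```

```text
[0.54702078 0.15611678 0.045     ]
at [  0.5452   0.1551   0.1872 -50.1521] -> tx 0.0003 ty -0.0020 tz 0.1542 turn -0.2
at [  0.547    0.1561   0.2    -50.    ] -> tx 0.1200 ty 0.1621 tz 0.0500 turn 0.0
```

Request:
{"op": "jog_arm", "data": {"steps": [{"jaw": 1,"tx": 0,"ty": -0.002,"tz": 0.05,"turn": 0},{"jaw": 1,"tx": 0,"ty": -0.002,"tz": 0.1,"turn": 0},{"jaw": 1,"tx": 0,"ty": -0.002,"tz": 0.135,"turn": 0},{"jaw": 1,"tx": 0,"ty": -0.002,"tz": 0.154,"turn": 0},{"jaw": 1,"tx": 0,"ty": -0.002,"tz": 0.154,"turn": 0}]}}

```text
time: 3.45
tcp_pos: [0.5471, 0.1569, 0.0336]
tool_rot: [0.906, -0.424, -0.002, 0.001]
force: [-0.0, -0.0, 0.5]
finger_gap: 0.998
grip_force: 0.0
```

Request:
{"op": "jog_arm", "data": {"steps": [{"jaw": 0.3,"tx": 0,"ty": 0,"tz": 0,"turn": 0},{"jaw": 0.3,"tx": 0,"ty": 0,"tz": 0,"turn": 0},{"jaw": 0.3,"tx": 0,"ty": 0,"tz": 0,"turn": 0},{"jaw": 0.3,"tx": 0,"ty": 0,"tz": 0,"turn": 0},{"jaw": 0.3,"tx": 0,"ty": 0,"tz": 0,"turn": 0}]}}

```text
time: 3.95
tcp_pos: [0.5493, 0.1577, 0.0373]
tool_rot: [0.906, -0.424, 0.001, -0.001]
force: [-1.4, -0.8, 8.2]
finger_gap: 0.524
grip_force: 60.9
```

```bash
python3 - <<'E'
from h import *
s=read_state(); print(s['tcp_pos'],psi_of(s),s['finger_gap'],s['grip_force'])
x,y,z=s['tcp_pos']; plan(.615,.375,.2,-10)
E
```

```text
[0.54927983 0.15772538 0.03728444] -50.20578168255804 0.523876090024336 60.938265323638916
at [ 5.49300e-01  1.57700e-01  3.73000e-02 -5.02058e+01] -> tx -0.1249 ty -0.1896 tz -0.1627 turn -40.2
```

Request:
{"op": "jog_arm", "data": {"steps": [{"jaw": 0.3,"tx": 0,"ty": 0,"tz": -0.05,"turn": 0},{"jaw": 0.3,"tx": 0,"ty": 0,"tz": -0.1,"turn": 0},{"jaw": 0.3,"tx": 0,"ty": 0,"tz": -0.14,"turn": 0},{"jaw": 0.3,"tx": -0.025,"ty": -0.04,"tz": -0.16,"turn": -8},{"jaw": 0.3,"tx": -0.05,"ty": -0.075,"tz": -0.16,"turn": -16}]}}

```text
time: 4.45
tcp_pos: [0.5764, 0.2445, 0.2011]
tool_rot: [0.956, -0.293, 0.004, -0.003]
force: [1.6, 0.1, -0.8]
finger_gap: 0.518
grip_force: 62.1
```

```bash
python3 - <<'E'
from h import *
s=read_state(); print(s['finger_gap'],s['grip_force'],s['force'])
plan(.615,.375,.2,-10)
E
```

```text
0.5182627572565823 62.1196711063385 [ 1.59108914  0.08148426 -0.81622987]
at [  0.5764   0.2445   0.2011 -34.0833] -> tx -0.0412 ty -0.1297 tz 0.0011 turn -24.1
```

Request:
{"op": "jog_arm", "data": {"steps": [{"jaw": 0.3,"tx": -0.013,"ty": -0.043,"tz": 0,"turn": -8},{"jaw": 0.3,"tx": -0.026,"ty": -0.086,"tz": 0,"turn": -16},{"jaw": 0.3,"tx": -0.041,"ty": -0.13,"tz": 0,"turn": -24},{"jaw": 0.3,"tx": -0.041,"ty": -0.13,"tz": 0.05,"turn": -24},{"jaw": 0.3,"tx": -0.041,"ty": -0.13,"tz": 0.1,"turn": -24}]}}

```text
time: 4.95
tcp_pos: [0.6139, 0.3773, 0.0966]
tool_rot: [0.996, -0.088, 0.002, -0.002]
force: [1.2, -0.9, -2.1]
finger_gap: 0.516
grip_force: 62.2
```

```bash
python3 - <<'E'
from h import *
im,m=shot('top');im,m=shot('top')
s=read_state(); print(s['tcp_pos'],psi_of(s),s['finger_gap'],s['grip_force'],s['force'])
c=cv2.resize(im[140:270,90:330],None,fx=2.5,fy=2.5);cv2.imwrite('pics/t1.png',c[:,:,::-1])
E
```

```text
[0.60925373 0.37197782 0.08908165] -10.163262964579088 0.5252131725633199 62.09463715553284 [-1.27657927 -1.68664233 -1.26925869]
```

View pics/t1.png

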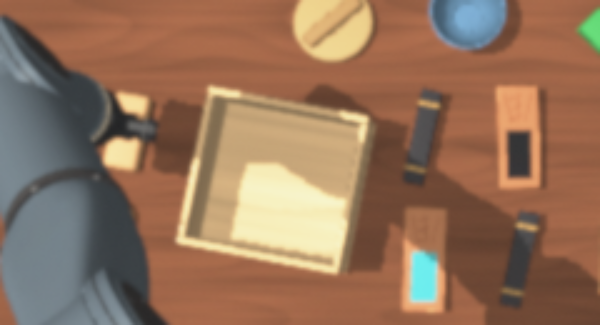

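The brush is held over clear table left of the box, and the box is now empty. Lowering it.

Request:
{"op": "jog_arm", "data": {"steps": [{"jaw": 0.3,"tx": 0,"ty": 0,"tz": 0.03,"turn": 0},{"jaw": 0.3,"tx": 0,"ty": 0,"tz": 0.05,"turn": 0},{"jaw": 0.3,"tx": 0,"ty": 0,"tz": 0.058,"turn": 0},{"jaw": 0.3,"tx": 0,"ty": 0,"tz": 0.062,"turn": 0},{"jaw": 0.3,"tx": 0,"ty": 0,"tz": 0.062,"turn": 0}]}}

```text
time: 5.55
tcp_pos: [0.6137, 0.3748, 0.035]
tool_rot: [0.996, -0.089, 0.001, -0.001]
force: [0.3, 0.4, -1.2]
finger_gap: 0.52
grip_force: 62.2
```

Request:
{"op": "jog_arm", "data": {"steps": [{"jaw": 0.3,"tx": 0,"ty": 0,"tz": 0.002,"turn": 0},{"jaw": 0.3,"tx": 0,"ty": 0,"tz": 0.004,"turn": 0},{"jaw": 0.3,"tx": 0,"ty": 0,"tz": 0.004,"turn": 0}]}}

```text
time: 5.85
tcp_pos: [0.6131, 0.3745, 0.0297]
tool_rot: [0.996, -0.089, 0.0, -0.0]
force: [0.5, -0.5, -1.0]
finger_gap: 0.524
grip_force: 62.2
```

Request:
{"op": "jog_arm", "data": {"steps": [{"jaw": 0.3,"tx": 0,"ty": 0,"tz": 0.002,"turn": 0},{"jaw": 0.3,"tx": 0,"ty": 0,"tz": 0.002,"turn": 0}]}}

```text
time: 6.05
tcp_pos: [0.6132, 0.3747, 0.0284]
tool_rot: [0.996, -0.089, 0.0, -0.0]
force: [-1.7, -1.1, 6.7]
finger_gap: 0.523
grip_force: 63.1
```

Request:
{"op": "jog_arm", "data": {"steps": [{"jaw": 0.85,"tx": 0,"ty": 0,"tz": 0,"turn": 0},{"jaw": 0.85,"tx": 0,"ty": 0,"tz": 0,"turn": 0},{"jaw": 0.85,"tx": 0,"ty": 0,"tz": -0.03,"turn": 0},{"jaw": 0.85,"tx": 0,"ty": 0,"tz": -0.08,"turn": 0},{"jaw": 0.85,"tx": 0,"ty": 0,"tz": -0.13,"turn": 0}]}}

```text
time: 6.55
tcp_pos: [0.6124, 0.3741, 0.1579]
tool_rot: [0.996, -0.089, -0.001, 0.001]
force: [1.1, -0.2, 0.5]
finger_gap: 0.848
grip_force: 0.0
```

Request:
{"op": "jog_arm", "data": {"steps": [{"jaw": 0.85,"tx": 0.008,"ty": 0.049,"tz": -0.04,"turn": 0},{"jaw": 0.85,"tx": 0.016,"ty": 0.098,"tz": -0.07,"turn": 0},{"jaw": 0.85,"tx": 0.025,"ty": 0.147,"tz": -0.1,"turn": 0},{"jaw": 0.85,"tx": 0.033,"ty": 0.195,"tz": -0.1,"turn": 0},{"jaw": 0.85,"tx": 0.033,"ty": 0.195,"tz": -0.1,"turn": 0}]}}

```text
time: 7.05
tcp_pos: [0.6117, 0.1716, 0.2591]
tool_rot: [0.996, -0.091, 0.001, 0.001]
force: [0.4, 0.1, -0.2]
finger_gap: 0.853
grip_force: 0.0
```

```bash
python3 - <<'E'
from h import *
shot('wrist');shot('wrist');im,m=shot('wrist','w4.png'); s=read_state(); print(s['time'],s['tcp_pos'],psi_of(s)); np.save('w4.npy',m['pose']); 
E
```

```text
7.2 [0.61146347 0.17411302 0.25799848] -10.44200723595043
```

View pics/w4.png

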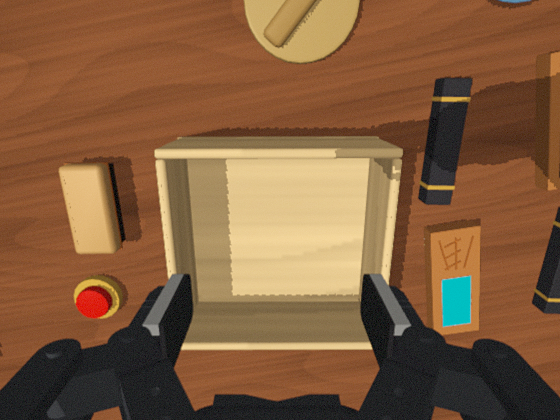

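The brush stands safely at (92,208). The box's outer rim corners are (156,150), (402,150), (380,349) and (180,349). The near weight runs from (452,77) to (436,204).

```bash
python3 - <<'E'
from meas import *
m=camera_model('wrist');m['pose']=np.load('w4.npy');im=cv2.imread('pics/w4.png')[:,:,::-1]
hsv=cv2.cvtColor(im,cv2.COLOR_RGB2HSV);H,S,V=[hsv[:,:,i].astype(int) for i in range(3)]
c=np.array([ray(m,*p,.089) for p in [(156,150),(402,150),(380,349),(180,349)]]);print(c.round(3),c.mean(0).round(4))
for i in range(4): d=c[i]-c[i-1];print(np.linalg.norm(d).round(3),np.degrees(np.arctan2(d[1],d[0])).round(1))
w=np.array([ray(m,*p,.024) for p in [(434,77),(471,78),(451,205),(421,203)]]);print(w.round(3),w.mean(0))
b=np.array([ray(m,*p,.036) for p in [(60,165),(110,163),(120,250),(78,252)]]);print('brush',b.mean(0))
x=ray(m,93,303,.024);print('bell',x)
plan(.609,-.009,.2,-12)
E
```

```text
[[0.665 0.265 0.089]
 [0.627 0.058 0.089]
 [0.424 0.096 0.089]
 [0.463 0.299 0.089]] [0.5448 0.1795 0.089 ]
0.205 -9.7
0.21 -100.6
0.206 169.5
0.207 79.3
[[ 0.678  0.001  0.024]
 [ 0.671 -0.034  0.024]
 [ 0.543 -0.011  0.024]
 [ 0.551  0.021  0.024]] [ 0.610645 -0.00547   0.024   ]
brush [0.61268474 0.36752534 0.036     ]
bell [0.4974744  0.41418583 0.024     ]
at [  0.6115   0.1741   0.258  -10.442 ] -> tx 0.0308 ty 0.1805 tz 0.0580 turn 1.6
```

Request:
{"op": "jog_arm", "data": {"steps": [{"jaw": 0.65,"tx": 0.008,"ty": 0.046,"tz": 0,"turn": 0},{"jaw": 0.65,"tx": 0.016,"ty": 0.092,"tz": 0.01,"turn": 0},{"jaw": 0.65,"tx": 0.023,"ty": 0.138,"tz": 0.03,"turn": 0.5},{"jaw": 0.65,"tx": 0.03,"ty": 0.18,"tz": 0.06,"turn": 1},{"jaw": 0.65,"tx": 0.03,"ty": 0.18,"tz": 0.1,"turn": 1}]}}

```text
time: 7.7
tcp_pos: [0.6096, -0.0119, 0.1576]
tool_rot: [0.995, -0.101, 0.002, 0.001]
force: [0.8, -0.4, -0.2]
finger_gap: 0.652
grip_force: 0.0
```

```bash
python3 - <<'E'
from meas import *
shot('wrist');shot('wrist');im,m=shot('wrist','w5.png'); s=read_state(); print(s['time'],s['tcp_pos'],psi_of(s))
hsv=cv2.cvtColor(im,cv2.COLOR_RGB2HSV);H,S,V=[hsv[:,:,i].astype(int) for i in range(3)]
w=np.zeros(H.shape,bool);w[:275,150:400]=1
for r in rects(im,(S<70)&(V<100)&w,m,.024,amin=800,amax=30000):print(*r)
plan(.609,-.009,.017,-11.5)
E
```

```text
7.85 [ 0.60703396 -0.0043448   0.15524569] -11.13950408993044
[278. 193.] 609 -9 84 27 -12
[279. 121.] 665 -20 27 17 79
at [ 6.07000e-01 -4.30000e-03  1.55200e-01 -1.11395e+01] -> tx 0.0028 ty 0.0042 tz 0.1382 turn 0.4
```

View pics/w5.png

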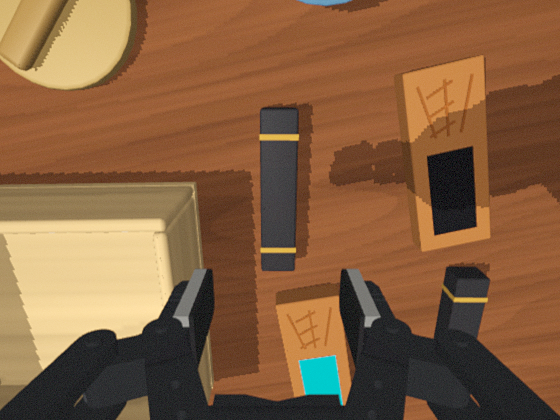

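The weight is centred at (279,190), in agreement at (0.609,-0.009). Descend and grip.

Request:
{"op": "jog_arm", "data": {"steps": [{"jaw": 0.65,"tx": 0.002,"ty": 0.004,"tz": 0.05,"turn": 0.5},{"jaw": 0.65,"tx": 0.002,"ty": 0.004,"tz": 0.1,"turn": 0.5},{"jaw": 0.65,"tx": 0.002,"ty": 0.004,"tz": 0.13,"turn": 0.5},{"jaw": 0.65,"tx": 0.002,"ty": 0.004,"tz": 0.138,"turn": 0.5},{"jaw": 0.65,"tx": 0.002,"ty": 0.004,"tz": 0.138,"turn": 0.5}]}}

```text
time: 8.35
tcp_pos: [0.6105, -0.008, 0.02]
tool_rot: [0.995, -0.101, 0.0, -0.0]
force: [1.1, 0.2, 0.3]
finger_gap: 0.653
grip_force: 0.0
```

Request:
{"op": "jog_arm", "data": {"steps": [{"jaw": 0.1,"tx": 0,"ty": 0,"tz": 0,"turn": 0},{"jaw": 0.1,"tx": 0,"ty": 0,"tz": 0,"turn": 0},{"jaw": 0.1,"tx": 0,"ty": 0,"tz": 0,"turn": 0},{"jaw": 0.1,"tx": 0,"ty": 0,"tz": 0,"turn": 0}]}}

```text
time: 8.75
tcp_pos: [0.6114, -0.0094, 0.022]
tool_rot: [0.995, -0.102, 0.002, -0.001]
force: [-1.6, 1.5, 7.6]
finger_gap: 0.308
grip_force: 59.3
```

Request:
{"op": "jog_arm", "data": {"steps": [{"jaw": 0.1,"tx": 0,"ty": 0,"tz": -0.04,"turn": 0},{"jaw": 0.1,"tx": 0,"ty": 0,"tz": -0.09,"turn": 0},{"jaw": 0.1,"tx": 0,"ty": 0,"tz": -0.14,"turn": 0},{"jaw": 0.1,"tx": 0,"ty": 0,"tz": -0.16,"turn": 0},{"jaw": 0.1,"tx": 0,"ty": 0,"tz": -0.16,"turn": 0}]}}

```text
time: 9.25
tcp_pos: [0.6114, -0.01, 0.1838]
tool_rot: [0.995, -0.102, 0.004, -0.0]
force: [0.2, -0.1, -7.4]
finger_gap: 0.306
grip_force: 63.0
```

```bash
cat >> h.py <<'E'
BOX=(.5445,.179,-10.3)
def box(u,v):
    a=np.radians(BOX[2]);return BOX[0]+u*np.cos(a)-v*np.sin(a),BOX[1]+u*np.sin(a)+v*np.cos(a)
E
python3 - <<'E'
from h import *
s=read_state();print(s['tcp_pos'],psi_of(s),s['finger_gap'],s['grip_force'],s['force'])
print(box(0,.05));plan(*box(0,.05),.17,-10.3)
E
```

```text
[ 0.61139752 -0.00999661  0.18379325] -11.73181904472571 0.30632138919431084 62.99015522003174 [ 0.24791628 -0.13118686 -7.40299011]
(np.float64(0.5534401107558174), np.float64(0.22819425189667708))
at [ 6.11400e-01 -1.00000e-02  1.83800e-01 -1.17318e+01] -> tx -0.1052 ty -0.2214 tz 0.0138 turn -1.4
```

Request:
{"op": "jog_arm", "data": {"steps": [{"jaw": 0.1,"tx": -0.021,"ty": -0.044,"tz": 0,"turn": 0},{"jaw": 0.1,"tx": -0.042,"ty": -0.088,"tz": 0,"turn": 0},{"jaw": 0.1,"tx": -0.063,"ty": -0.132,"tz": 0,"turn": 0},{"jaw": 0.1,"tx": -0.084,"ty": -0.176,"tz": 0,"turn": -0.7},{"jaw": 0.1,"tx": -0.105,"ty": -0.221,"tz": 0,"turn": -1.4}]}}

```text
time: 9.75
tcp_pos: [0.5499, 0.2286, 0.1776]
tool_rot: [0.996, -0.09, -0.001, 0.001]
force: [1.5, 0.8, -6.3]
finger_gap: 0.305
grip_force: 63.0
```

Request:
{"op": "jog_arm", "data": {"steps": [{"jaw": 0.1,"tx": 0,"ty": 0,"tz": 0,"turn": 0},{"jaw": 0.1,"tx": 0,"ty": 0,"tz": 0.02,"turn": 0}]}}

```text
time: 9.95
tcp_pos: [0.5513, 0.2304, 0.1596]
tool_rot: [0.996, -0.088, 0.001, -0.001]
force: [1.0, -0.8, -7.5]
finger_gap: 0.306
grip_force: 63.1
```

```bash
python3 - <<'E'
from h import *
shot('wrist');shot('wrist');im,m=shot('wrist','w6.png'); s=read_state(); print(s['time'],s['tcp_pos'],psi_of(s))
plan(*box(0,.05),.038,-10.3); np.save('w6.npy',m['pose'])
E
```

```text
10.1 [0.55000433 0.22647249 0.15708738] -10.30834722329806
at [  0.55     0.2265   0.1571 -10.3083] -> tx 0.0031 ty -0.0023 tz 0.1191 turn -0.0
```

View pics/w6.png

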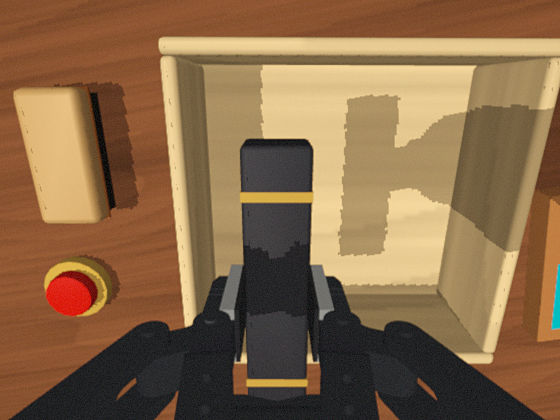

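The held weight hangs level at (277,260), well inside the rim. The far rim is at row 40, the near rim at row 361 and the left rim at columns 160–190. Lowering gently.

Request:
{"op": "jog_arm", "data": {"steps": [{"jaw": 0.1,"tx": 0.002,"ty": -0.002,"tz": 0.04,"turn": 0},{"jaw": 0.1,"tx": 0.002,"ty": -0.002,"tz": 0.08,"turn": 0},{"jaw": 0.1,"tx": 0.002,"ty": -0.002,"tz": 0.105,"turn": 0},{"jaw": 0.1,"tx": 0.002,"ty": -0.002,"tz": 0.118,"turn": 0},{"jaw": 0.1,"tx": 0.002,"ty": -0.002,"tz": 0.118,"turn": 0}]}}

```text
time: 10.6
tcp_pos: [0.5534, 0.2284, 0.04]
tool_rot: [0.996, -0.09, -0.001, 0.001]
force: [0.0, -0.7, -7.2]
finger_gap: 0.3
grip_force: 63.0
```

Request:
{"op": "jog_arm", "data": {"steps": [{"jaw": 0.1,"tx": 0,"ty": 0,"tz": 0.003,"turn": 0},{"jaw": 0.1,"tx": 0,"ty": 0,"tz": 0.005,"turn": 0},{"jaw": 0.1,"tx": 0,"ty": 0,"tz": 0.005,"turn": 0}]}}

```text
time: 10.9
tcp_pos: [0.5548, 0.2284, 0.0373]
tool_rot: [0.996, -0.09, 0.001, 0.0]
force: [1.2, -5.8, -5.2]
finger_gap: 0.304
grip_force: 63.1
```

Request:
{"op": "jog_arm", "data": {"steps": [{"jaw": 0.1,"tx": 0,"ty": 0,"tz": 0.002,"turn": 0},{"jaw": 0.1,"tx": 0,"ty": 0,"tz": 0.002,"turn": 0}]}}

```text
time: 11.1
tcp_pos: [0.5544, 0.2274, 0.0349]
tool_rot: [0.996, -0.091, 0.0, 0.001]
force: [-0.1, -7.7, -6.0]
finger_gap: 0.306
grip_force: 63.2
```

There's a side force of −7.7 N in y, so something on the left of the gripper is touching the wall. I'll raise a little and re-measure the box from the last picture.

Request:
{"op": "jog_arm", "data": {"steps": [{"jaw": 0.1,"tx": 0,"ty": 0.003,"tz": -0.012,"turn": 0},{"jaw": 0.1,"tx": 0,"ty": 0.006,"tz": -0.015,"turn": 0}]}}

```text
time: 11.3
tcp_pos: [0.5539, 0.2244, 0.0512]
tool_rot: [0.996, -0.09, 0.001, -0.001]
force: [1.3, 0.6, -6.1]
finger_gap: 0.303
grip_force: 63.2
```

```bash
python3 - <<'E'
from h import *
m=camera_model('wrist');m['pose']=np.load('w6.npy')
im=cv2.imread('pics/w6.png'); g=cv2.cvtColor(im,cv2.COLOR_BGR2HSV)
for r in (100,200,250): 
    row=g[r,140:240,:]; print(r,[ (140+i,*row[i]) for i in range(10,70,3)][:14])
a=np.radians(10.3)
def tobox(p): d=p[:2]-np.array([.5445,.179]); return (d[0]*np.cos(a)-d[1]*np.sin(a), d[0]*np.sin(a)+d[1]*np.cos(a))
for p in [(163,60),(172,150),(181,250),(556,70),(519,230),(497,330),(300,39),(480,39),(480,361)]: print(p,np.round(tobox(ray(m,*p,.089)),4))
im2,m2=shot('wrist','w7.png');s=read_state();print(s['force'],s['tcp_pos'])
E
```

```text
100 [(150, np.uint8(13), np.uint8(172), np.uint8(145)), (153, np.uint8(11), np.uint8(159), np.uint8(146)), (156, np.uint8(12), np.uint8(169), np.uint8(145)), (159, np.uint8(12), np.uint8(169), np.uint8(148)), (162, np.uint8(12), np.uint8(166), np.uint8(149)), (165, np.uint8(20), np.uint8(91), np.uint8(235)), (168, np.uint8(20), np.uint8(98), np.uint8(230)), (171, np.uint8(20), np.uint8(93), np.uint8(237)), (174, np.uint8(20), np.uint8(99), np.uint8(218)), (177, np.uint8(20), np.uint8(109), np.uint8(190)), (180, np.uint8(17), np.uint8(115), np.uint8(118)), (183, np.uint8(17), np.uint8(112), np.uint8(123)), (186, np.uint8(18), np.uint8(117), np.uint8(118)), (189, np.uint8(15), np.uint8(117), np.uint8(120))]
200 [(150, np.uint8(11), np.uint8(169), np.uint8(151)), (153, np.uint8(12), np.uint8(157), np.uint8(154)), (156, np.uint8(12), np.uint8(166), np.uint8(152)), (159, np.uint8(12), np.uint8(162), np.uint8(153)), (162, np.uint8(12), np.uint8(165), np.uint8(153)), (165, np.uint8(13), np.uint8(173), np.uint8(147)), (168, np.uint8(13), np.uint8(171), np.uint8(148)), (171, np.uint8(11), np.
[... 670 characters left out ...]
(165), np.uint8(139)), (171, np.uint8(12), np.uint8(157), np.uint8(146)), (174, np.uint8(11), np.uint8(168), np.uint8(147)), (177, np.uint8(15), np.uint8(125), np.uint8(177)), (180, np.uint8(20), np.uint8(92), np.uint8(245)), (183, np.uint8(20), np.uint8(93), np.uint8(242)), (186, np.uint8(20), np.uint8(93), np.uint8(234)), (189, np.uint8(20), np.uint8(101), np.uint8(195))]
(163, 60) [0.0933 0.1062]
(172, 150) [0.0464 0.1059]
(181, 250) [-0.0155  0.106 ]
(556, 70) [ 0.0889 -0.1007]
(519, 230) [-0.0022 -0.1013]
(497, 330) [-0.075  -0.1026]
(300, 39) [0.1034 0.035 ]
(480, 39) [ 0.1036 -0.0577]
(480, 361) [-0.1009 -0.0959]
[-0.025204   -0.64135811 -6.48781401] [0.55386349 0.2235855  0.05127664]
```

View pics/w7.png

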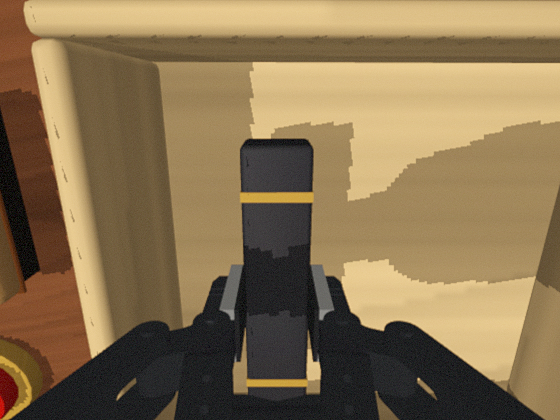

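The finger elbows, about ±50 mm wide at (150,325), met the left rim. From the rim lines the box centre is about 2 mm further left. I'll use ±45 mm offsets for the outer weights.

```bash
sed -i 's/^BOX=.*/BOX=(.545,.181,-10.3)/' h.py; python3 - <<'E'
from h import *
s=read_state();print(s['tcp_pos'],psi_of(s))
plan(*box(-.002,.045),.033,-10.3)
E
```

```text
[0.55386349 0.2235855  0.05127664] -10.30717304771028
at [  0.5539   0.2236   0.0513 -10.3072] -> tx -0.0031 ty -0.0015 tz 0.0183 turn -0.0
```

Request:
{"op": "jog_arm", "data": {"steps": [{"jaw": 0.1,"tx": -0.003,"ty": -0.001,"tz": 0.008,"turn": 0},{"jaw": 0.1,"tx": -0.003,"ty": -0.001,"tz": 0.015,"turn": 0},{"jaw": 0.1,"tx": -0.003,"ty": -0.001,"tz": 0.018,"turn": 0},{"jaw": 0.1,"tx": -0.003,"ty": -0.001,"tz": 0.018,"turn": 0}]}}

```text
time: 11.75
tcp_pos: [0.5493, 0.2252, 0.0311]
tool_rot: [0.996, -0.089, -0.001, 0.0]
force: [-4.1, -0.5, 2.1]
finger_gap: 0.306
grip_force: 64.2
```

Request:
{"op": "jog_arm", "data": {"steps": [{"jaw": 0.1,"tx": 0,"ty": 0,"tz": 0.002,"turn": 0},{"jaw": 0.1,"tx": 0,"ty": 0,"tz": 0.002,"turn": 0}]}}

```text
time: 11.95
tcp_pos: [0.5493, 0.2252, 0.0309]
tool_rot: [0.996, -0.09, -0.0, 0.0]
force: [-10.1, -2.5, 25.4]
finger_gap: 0.303
grip_force: 66.8
```

Request:
{"op": "jog_arm", "data": {"steps": [{"jaw": 0.1,"tx": 0,"ty": 0,"tz": -0.003,"turn": 0},{"jaw": 0.4,"tx": 0,"ty": 0,"tz": -0.003,"turn": 0},{"jaw": 0.4,"tx": 0,"ty": 0,"tz": -0.003,"turn": 0},{"jaw": 0.4,"tx": 0,"ty": 0,"tz": -0.04,"turn": 0},{"jaw": 0.65,"tx": 0,"ty": 0,"tz": -0.09,"turn": 0}]}}

```text
time: 12.45
tcp_pos: [0.5492, 0.2247, 0.118]
tool_rot: [0.996, -0.09, -0.002, 0.001]
force: [1.1, 0.3, -0.1]
finger_gap: 0.554
grip_force: 0.0
```

Request:
{"op": "jog_arm", "data": {"steps": [{"jaw": 0.65,"tx": 0,"ty": 0,"tz": -0.05,"turn": 0},{"jaw": 0.65,"tx": 0,"ty": 0,"tz": -0.1,"turn": 0},{"jaw": 0.65,"tx": 0,"ty": 0.05,"tz": -0.13,"turn": 0},{"jaw": 0.65,"tx": 0,"ty": 0.09,"tz": -0.13,"turn": 0},{"jaw": 0.65,"tx": 0,"ty": 0.09,"tz": -0.13,"turn": 0}]}}

```text
time: 12.95
tcp_pos: [0.5347, 0.1296, 0.2508]
tool_rot: [0.996, -0.094, 0.002, 0.001]
force: [-0.1, -0.2, 0.2]
finger_gap: 0.653
grip_force: 0.0
```

```bash
python3 - <<'E'
from meas import *
shot('wrist');im,m=shot('wrist','w8.png'); s=read_state(); print(s['time'],s['tcp_pos'],psi_of(s))
hsv=cv2.cvtColor(im,cv2.COLOR_RGB2HSV);H,S,V=[hsv[:,:,i].astype(int) for i in range(3)]
w=np.zeros(H.shape,bool);w[:290,:]=1
for r in rects(im,(S<70)&(V<100)&w,m,.033,amin=500,amax=30000):print(*r)
print(box(-.002,.045));plan(.443,-.139,.15,-12)
E
```

```text
13.05 [0.53459232 0.13543103 0.24971349] -10.45398429279331
[537. 210.] 451 -129 85 41 -12
[185. 179.] 548 223 84 31 -10
[180. 124.] 603 213 31 17 79
[546.  60.] 587 -130 62 25 4
(np.float64(0.5510783296043686), np.float64(0.22563243113724207))
at [  0.5346   0.1354   0.2497 -10.454 ] -> tx -0.0403 ty 0.2865 tz 0.0997 turn 1.5
```

View pics/w8.png

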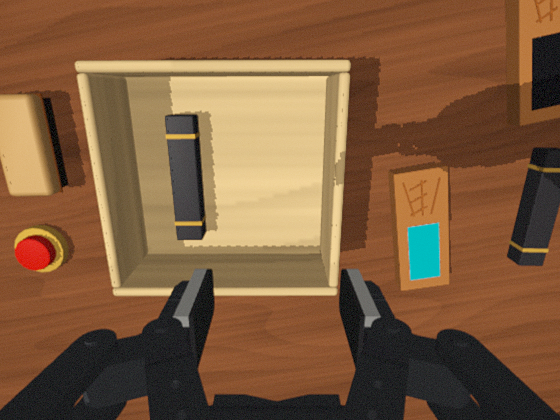

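The first weight lies flat at (185,179), parallel to the left wall. On to the second, at about (0.443,-0.14).

Request:
{"op": "jog_arm", "data": {"steps": [{"jaw": 0.65,"tx": -0.006,"ty": 0.048,"tz": 0,"turn": 0},{"jaw": 0.65,"tx": -0.013,"ty": 0.096,"tz": 0,"turn": 0},{"jaw": 0.65,"tx": -0.02,"ty": 0.144,"tz": 0.02,"turn": 0},{"jaw": 0.65,"tx": -0.027,"ty": 0.192,"tz": 0.03,"turn": 0},{"jaw": 0.65,"tx": -0.034,"ty": 0.24,"tz": 0.05,"turn": 1}]}}

```text
time: 13.55
tcp_pos: [0.4595, -0.0903, 0.2007]
tool_rot: [0.995, -0.098, 0.001, -0.0]
force: [1.7, -1.0, -0.2]
finger_gap: 0.649
grip_force: 0.0
```

Request:
{"op": "jog_arm", "data": {"steps": [{"jaw": 0.65,"tx": -0.005,"ty": 0.043,"tz": 0.03,"turn": 0.5},{"jaw": 0.65,"tx": -0.005,"ty": 0.043,"tz": 0.05,"turn": 0.5},{"jaw": 0.65,"tx": -0.005,"ty": 0.043,"tz": 0.05,"turn": 0.5}]}}

```text
time: 13.85
tcp_pos: [0.4446, -0.1308, 0.1485]
tool_rot: [0.995, -0.103, -0.002, -0.001]
force: [0.2, 0.9, -0.3]
finger_gap: 0.649
grip_force: 0.0
```

```bash
cat > wl.py <<'E'
from meas import *
import sys
def look(z=.024,kind='black',lim=290,amin=500):
    shot('wrist');im,m=shot('wrist'); s=read_state(); print(round(s['time'],2),s['tcp_pos'].round(4),round(psi_of(s),1))
    hsv=cv2.cvtColor(im,cv2.COLOR_RGB2HSV);H,S,V=[hsv[:,:,i].astype(int) for i in range(3)]
    w=np.zeros(H.shape,bool);w[:lim,:]=1
    mk=dict(black=(S<70)&(V<100),turq=(H>80)&(H<100)&(S>120),wood=(H<16)&(V>185)&(S>100),pale=(H>14)&(H<26)&(V>185)&(S>60))[kind]
    for r in rects(im,mk&w,m,z,amin=amin,amax=60000):print(*r)
E
python3 - <<'E'
from wl import *
look()
plan(.443,-.139,.017,-12)
E
```

```text
13.95 [ 0.4466 -0.1295  0.1509] -11.7
[292. 200.] 444 -143 84 27 -12
[293. 128.] 499 -154 27 18 78
[254.  25.] 571 -141 34 32 2
at [  0.4466  -0.1295   0.1509 -11.6892] -> tx -0.0016 ty 0.0100 tz 0.1339 turn 0.3
```

Request:
{"op": "jog_arm", "data": {"steps": [{"jaw": 0.65,"tx": 0,"ty": 0.013,"tz": 0.03,"turn": 0.3},{"jaw": 0.65,"tx": 0,"ty": 0.013,"tz": 0.08,"turn": 0.3},{"jaw": 0.65,"tx": 0,"ty": 0.013,"tz": 0.12,"turn": 0.3},{"jaw": 0.65,"tx": 0,"ty": 0.013,"tz": 0.133,"turn": 0.3},{"jaw": 0.65,"tx": 0,"ty": 0.013,"tz": 0.133,"turn": 0.3}]}}

```text
time: 14.45
tcp_pos: [0.4437, -0.1419, 0.0169]
tool_rot: [0.995, -0.104, -0.001, -0.001]
force: [-0.8, 0.1, 0.3]
finger_gap: 0.652
grip_force: 0.0
```

Request:
{"op": "jog_arm", "data": {"steps": [{"jaw": 0.1,"tx": 0,"ty": 0,"tz": 0,"turn": 0},{"jaw": 0.1,"tx": 0,"ty": 0,"tz": 0,"turn": 0},{"jaw": 0.1,"tx": 0,"ty": 0,"tz": 0,"turn": 0},{"jaw": 0.1,"tx": 0,"ty": 0,"tz": 0,"turn": 0}]}}

```text
time: 14.85
tcp_pos: [0.4445, -0.1433, 0.0197]
tool_rot: [0.994, -0.105, 0.002, -0.0]
force: [0.6, 3.3, 7.9]
finger_gap: 0.308
grip_force: 59.9
```

Request:
{"op": "jog_arm", "data": {"steps": [{"jaw": 0.1,"tx": 0,"ty": 0,"tz": -0.04,"turn": 0},{"jaw": 0.1,"tx": 0,"ty": 0,"tz": -0.09,"turn": 0},{"jaw": 0.1,"tx": 0,"ty": 0,"tz": -0.14,"turn": 0},{"jaw": 0.1,"tx": 0,"ty": 0,"tz": -0.16,"turn": 0},{"jaw": 0.1,"tx": 0,"ty": 0,"tz": -0.16,"turn": 0}]}}

```text
time: 15.35
tcp_pos: [0.4446, -0.1442, 0.1816]
tool_rot: [0.994, -0.106, 0.004, 0.001]
force: [0.3, -0.1, -5.1]
finger_gap: 0.31
grip_force: 62.4
```

```bash
python3 - <<'E'
from h import *
plan(*box(-.002,-.001),.17,-10.3)
E
```

```text
at [  0.4446  -0.1442   0.1816 -12.1299] -> tx 0.0279 ty -0.3379 tz 0.0116 turn -1.8
```

Request:
{"op": "jog_arm", "data": {"steps": [{"jaw": 0.1,"tx": 0.004,"ty": -0.048,"tz": 0,"turn": 0},{"jaw": 0.1,"tx": 0.008,"ty": -0.096,"tz": 0,"turn": 0},{"jaw": 0.1,"tx": 0.012,"ty": -0.144,"tz": 0,"turn": 0},{"jaw": 0.1,"tx": 0.016,"ty": -0.192,"tz": 0,"turn": 0},{"jaw": 0.1,"tx": 0.02,"ty": -0.24,"tz": 0,"turn": 0}]}}

```text
time: 15.85
tcp_pos: [0.5121, 0.0884, 0.1764]
tool_rot: [0.994, -0.106, -0.001, 0.0]
force: [1.4, -0.7, -5.8]
finger_gap: 0.301
grip_force: 62.3
```

Request:
{"op": "jog_arm", "data": {"steps": [{"jaw": 0.1,"tx": 0.004,"ty": -0.04,"tz": 0,"turn": 0},{"jaw": 0.1,"tx": 0.008,"ty": -0.08,"tz": 0,"turn": -0.9},{"jaw": 0.1,"tx": 0.008,"ty": -0.098,"tz": 0,"turn": -1.8},{"jaw": 0.1,"tx": 0.008,"ty": -0.098,"tz": 0.02,"turn": -1.8},{"jaw": 0.1,"tx": 0.008,"ty": -0.098,"tz": 0.03,"turn": -1.8}]}}

```text
time: 16.35
tcp_pos: [0.5396, 0.1806, 0.1452]
tool_rot: [0.996, -0.089, -0.002, 0.001]
force: [-0.3, -0.6, -6.6]
finger_gap: 0.311
grip_force: 62.3
```

```bash
python3 - <<'E'
from wl import *
look(.033)
plan(*box(-.002,-.001),.036,-10.3)
E
```

```text
16.45 [0.5395 0.1792 0.1454] -10.4
[213. 277.] 492 237 24 18 80
[276. 247.] 509 184 71 61 -10
[212. 205.] 549 224 86 29 -10
[276. 164.] 571 173 51 37 80
[207. 129.] 604 214 29 18 80
at [  0.5395   0.1792   0.1454 -10.353 ] -> tx 0.0031 ty -0.0017 tz 0.1094 turn -0.1
```

Request:
{"op": "jog_arm", "data": {"steps": [{"jaw": 0.1,"tx": 0.003,"ty": -0.001,"tz": 0.04,"turn": 0},{"jaw": 0.1,"tx": 0.003,"ty": -0.001,"tz": 0.075,"turn": 0},{"jaw": 0.1,"tx": 0.003,"ty": -0.001,"tz": 0.1,"turn": 0},{"jaw": 0.1,"tx": 0.003,"ty": -0.001,"tz": 0.109,"turn": 0},{"jaw": 0.1,"tx": 0.003,"ty": -0.001,"tz": 0.109,"turn": 0}]}}

```text
time: 16.95
tcp_pos: [0.544, 0.1804, 0.0383]
tool_rot: [0.996, -0.09, -0.001, 0.001]
force: [0.0, 0.3, -5.3]
finger_gap: 0.302
grip_force: 62.2
```

Request:
{"op": "jog_arm", "data": {"steps": [{"jaw": 0.1,"tx": 0,"ty": 0,"tz": 0.002,"turn": 0},{"jaw": 0.1,"tx": 0,"ty": 0,"tz": 0.004,"turn": 0},{"jaw": 0.1,"tx": 0,"ty": 0,"tz": 0.004,"turn": 0}]}}

```text
time: 17.25
tcp_pos: [0.545, 0.1814, 0.0359]
tool_rot: [0.996, -0.09, 0.001, -0.0]
force: [1.2, -1.1, -6.0]
finger_gap: 0.306
grip_force: 62.3
```

Request:
{"op": "jog_arm", "data": {"steps": [{"jaw": 0.1,"tx": 0,"ty": 0.001,"tz": 0.002,"turn": 0},{"jaw": 0.1,"tx": 0,"ty": 0.001,"tz": 0.004,"turn": 0},{"jaw": 0.1,"tx": 0,"ty": 0.001,"tz": 0.004,"turn": 0}]}}

```text
time: 17.55
tcp_pos: [0.5441, 0.1802, 0.0308]
tool_rot: [0.996, -0.09, -0.0, 0.0]
force: [-0.7, -0.1, -5.4]
finger_gap: 0.306
grip_force: 62.3
```

Request:
{"op": "jog_arm", "data": {"steps": [{"jaw": 0.1,"tx": 0,"ty": 0,"tz": 0.001,"turn": 0},{"jaw": 0.1,"tx": 0,"ty": 0,"tz": 0.001,"turn": 0}]}}

```text
time: 17.75
tcp_pos: [0.5442, 0.1803, 0.0298]
tool_rot: [0.996, -0.09, -0.0, 0.0]
force: [1.0, 0.4, -6.5]
finger_gap: 0.309
grip_force: 62.3
```

Request:
{"op": "jog_arm", "data": {"steps": [{"jaw": 0.1,"tx": 0,"ty": 0,"tz": 0.0015,"turn": 0},{"jaw": 0.1,"tx": 0,"ty": 0,"tz": 0.0015,"turn": 0}]}}

```text
time: 17.95
tcp_pos: [0.5443, 0.1804, 0.0288]
tool_rot: [0.996, -0.09, 0.0, -0.0]
force: [-1.1, 0.2, 0.7]
finger_gap: 0.307
grip_force: 63.0
```

Request:
{"op": "jog_arm", "data": {"steps": [{"jaw": 0.36,"tx": 0,"ty": 0,"tz": 0,"turn": 0},{"jaw": 0.36,"tx": 0,"ty": 0,"tz": 0,"turn": 0},{"jaw": 0.36,"tx": 0,"ty": 0,"tz": -0.04,"turn": 0},{"jaw": 0.6,"tx": 0,"ty": 0,"tz": -0.09,"turn": 0},{"jaw": 0.65,"tx": 0,"ty": 0,"tz": -0.14,"turn": 0}]}}

```text
time: 18.45
tcp_pos: [0.5439, 0.1802, 0.17]
tool_rot: [0.996, -0.09, -0.0, 0.0]
force: [0.7, 1.2, -0.5]
finger_gap: 0.649
grip_force: 0.0
```

Request:
{"op": "jog_arm", "data": {"steps": [{"jaw": 0.65,"tx": 0,"ty": 0.048,"tz": 0,"turn": 0},{"jaw": 0.65,"tx": 0,"ty": 0.097,"tz": 0,"turn": 0},{"jaw": 0.65,"tx": 0,"ty": 0.146,"tz": 0,"turn": 0},{"jaw": 0.65,"tx": 0,"ty": 0.195,"tz": 0,"turn": 0},{"jaw": 0.65,"tx": 0,"ty": 0.244,"tz": 0,"turn": 0}]}}

```text
time: 18.95
tcp_pos: [0.5002, -0.0616, 0.1689]
tool_rot: [0.996, -0.09, 0.001, 0.0]
force: [0.7, 0.2, 0.1]
finger_gap: 0.649
grip_force: 0.0
```

Request:
{"op": "jog_arm", "data": {"steps": [{"jaw": 0.65,"tx": 0,"ty": 0.048,"tz": 0,"turn": 0},{"jaw": 0.65,"tx": 0,"ty": 0.097,"tz": 0,"turn": 0},{"jaw": 0.65,"tx": 0,"ty": 0.146,"tz": 0,"turn": 0},{"jaw": 0.65,"tx": 0,"ty": 0.195,"tz": 0,"turn": 0},{"jaw": 0.65,"tx": 0,"ty": 0.244,"tz": 0,"turn": 0}]}}

```text
time: 19.45
tcp_pos: [0.4564, -0.3019, 0.1688]
tool_rot: [0.996, -0.09, 0.0, 0.0]
force: [1.6, -0.5, 0.8]
finger_gap: 0.649
grip_force: 0.0
```

Request:
{"op": "jog_arm", "data": {"steps": [{"jaw": 0.65,"tx": 0.003,"ty": 0.04,"tz": 0,"turn": -6},{"jaw": 0.65,"tx": 0.005,"ty": 0.08,"tz": 0,"turn": -12},{"jaw": 0.65,"tx": 0.005,"ty": 0.098,"tz": 0.01,"turn": -17},{"jaw": 0.65,"tx": 0.005,"ty": 0.098,"tz": 0.01,"turn": -17}]}}

```text
time: 19.85
tcp_pos: [0.4421, -0.4006, 0.1573]
tool_rot: [0.998, 0.057, -0.001, 0.0]
force: [0.8, -0.1, -0.3]
finger_gap: 0.652
grip_force: 0.0
```

```bash
python3 - <<'E'
from wl import *
look()
plan(.445,-.397,.017,7)
E
```

```text
19.95 [ 0.4441 -0.3969  0.1582] 6.6
[492. 275.] 402 -590 72 32 -83
[277. 261.] 391 -405 27 15 -83
[277. 194.] 446 -399 84 27 7
[277. 123.] 503 -392 27 17 -83
at [ 0.4441 -0.3969  0.1582  6.5631] -> tx 0.0009 ty 0.0002 tz 0.1412 turn -0.4
```

Request:
{"op": "jog_arm", "data": {"steps": [{"jaw": 0.65,"tx": 0.001,"ty": 0.002,"tz": 0.04,"turn": -0.4},{"jaw": 0.65,"tx": 0.001,"ty": 0.002,"tz": 0.09,"turn": -0.4},{"jaw": 0.65,"tx": 0.001,"ty": 0.002,"tz": 0.125,"turn": -0.4},{"jaw": 0.65,"tx": 0.001,"ty": 0.002,"tz": 0.141,"turn": -0.4},{"jaw": 0.65,"tx": 0.001,"ty": 0.002,"tz": 0.141,"turn": -0.4}]}}

```text
time: 20.45
tcp_pos: [0.4454, -0.3964, 0.0156]
tool_rot: [0.998, 0.062, -0.001, -0.002]
force: [0.6, -0.8, -0.1]
finger_gap: 0.653
grip_force: 0.0
```

Request:
{"op": "jog_arm", "data": {"steps": [{"jaw": 0.1,"tx": 0,"ty": 0,"tz": 0,"turn": 0},{"jaw": 0.1,"tx": 0,"ty": 0,"tz": 0,"turn": 0},{"jaw": 0.1,"tx": 0,"ty": 0,"tz": 0,"turn": 0},{"jaw": 0.1,"tx": 0,"ty": 0,"tz": 0,"turn": 0}]}}

```text
time: 20.85
tcp_pos: [0.4467, -0.399, 0.0194]
tool_rot: [0.998, 0.062, 0.001, 0.001]
force: [0.7, 3.1, 6.6]
finger_gap: 0.309
grip_force: 60.7
```

Request:
{"op": "jog_arm", "data": {"steps": [{"jaw": 0.1,"tx": 0,"ty": 0,"tz": -0.04,"turn": 0},{"jaw": 0.1,"tx": 0,"ty": 0,"tz": -0.09,"turn": 0},{"jaw": 0.1,"tx": 0,"ty": 0,"tz": -0.14,"turn": 6},{"jaw": 0.1,"tx": 0,"ty": 0,"tz": -0.16,"turn": 12},{"jaw": 0.1,"tx": 0,"ty": 0,"tz": -0.16,"turn": 17.3}]}}

```text
time: 21.35
tcp_pos: [0.4468, -0.4001, 0.1822]
tool_rot: [0.996, -0.091, 0.003, 0.002]
force: [-0.3, -0.6, -6.6]
finger_gap: 0.307
grip_force: 62.0
```

```bash
python3 - <<'E'
from h import *
plan(*box(-.002,-.046),.17,-10.3)
E
```

```text
at [  0.4468  -0.4001   0.1822 -10.4851] -> tx -0.0111 ty -0.5432 tz 0.0122 turn -0.2
```

Request:
{"op": "jog_arm", "data": {"steps": [{"jaw": 0.1,"tx": -0.001,"ty": -0.048,"tz": 0,"turn": 0},{"jaw": 0.1,"tx": -0.002,"ty": -0.096,"tz": 0,"turn": 0},{"jaw": 0.1,"tx": -0.003,"ty": -0.144,"tz": 0,"turn": 0},{"jaw": 0.1,"tx": -0.004,"ty": -0.192,"tz": 0,"turn": 0},{"jaw": 0.1,"tx": -0.005,"ty": -0.24,"tz": 0,"turn": 0}]}}

```text
time: 21.85
tcp_pos: [0.4827, -0.16, 0.1781]
tool_rot: [0.996, -0.089, 0.0, 0.0]
force: [1.0, -0.4, -5.7]
finger_gap: 0.307
grip_force: 62.1
```

Request:
{"op": "jog_arm", "data": {"steps": [{"jaw": 0.1,"tx": -0.001,"ty": -0.048,"tz": 0,"turn": 0},{"jaw": 0.1,"tx": -0.002,"ty": -0.096,"tz": 0,"turn": 0},{"jaw": 0.1,"tx": -0.003,"ty": -0.144,"tz": 0,"turn": 0},{"jaw": 0.1,"tx": -0.004,"ty": -0.192,"tz": 0,"turn": 0},{"jaw": 0.1,"tx": -0.005,"ty": -0.24,"tz": 0,"turn": 0}]}}

```text
time: 22.35
tcp_pos: [0.5204, 0.077, 0.1781]
tool_rot: [0.996, -0.089, 0.0, 0.0]
force: [2.1, -1.0, -6.1]
finger_gap: 0.308
grip_force: 62.1
```

Request:
{"op": "jog_arm", "data": {"steps": [{"jaw": 0.1,"tx": -0.001,"ty": -0.04,"tz": 0,"turn": 0},{"jaw": 0.1,"tx": -0.001,"ty": -0.061,"tz": 0,"turn": 0},{"jaw": 0.1,"tx": -0.001,"ty": -0.061,"tz": 0.03,"turn": 0},{"jaw": 0.1,"tx": -0.001,"ty": -0.061,"tz": 0.03,"turn": 0}]}}

```text
time: 22.75
tcp_pos: [0.5282, 0.1355, 0.1452]
tool_rot: [0.996, -0.088, -0.002, 0.001]
force: [-2.0, -1.1, -6.5]
finger_gap: 0.311
grip_force: 62.0
```

```bash
python3 - <<'E'
from wl import *
look(.033)
plan(*box(-.002,-.046),.036,-10.3)
E
```

```text
22.85 [0.5299 0.1346 0.1477] -10.2
[215. 272.] 483 190 29 25 80
[160. 272.] 496 231 33 22 83
[276. 245.] 499 140 74 62 -10
[152. 200.] 548 222 86 33 -10
[212. 197.] 543 179 87 29 -10
[277. 162.] 563 128 52 37 79
[143. 125.] 604 212 32 17 80
[207. 121.] 599 169 29 17 80
at [  0.5299   0.1346   0.1477 -10.2431] -> tx 0.0046 ty -0.0023 tz 0.1117 turn 0.1
```

Request:
{"op": "jog_arm", "data": {"steps": [{"jaw": 0.1,"tx": 0.004,"ty": -0.001,"tz": 0.03,"turn": 0},{"jaw": 0.1,"tx": 0.004,"ty": -0.001,"tz": 0.06,"turn": 0},{"jaw": 0.1,"tx": 0.004,"ty": -0.001,"tz": 0.08,"turn": 0},{"jaw": 0.1,"tx": 0.004,"ty": -0.001,"tz": 0.08,"turn": 0}]}}

```text
time: 23.25
tcp_pos: [0.5338, 0.1344, 0.0665]
tool_rot: [0.996, -0.09, -0.001, 0.001]
force: [0.5, 0.2, -6.0]
finger_gap: 0.302
grip_force: 62.0
```

```bash
python3 - <<'E'
from h import *
s=read_state();print(s['force']);plan(*box(-.002,-.047),.036,-10.3)
E
```

```text
[ 0.50861617  0.20362002 -5.9855266 ]
at [  0.5338   0.1344   0.0665 -10.2948] -> tx 0.0007 ty -0.0008 tz 0.0305 turn 0.0
```

Request:
{"op": "jog_arm", "data": {"steps": [{"jaw": 0.1,"tx": 0,"ty": 0,"tz": 0.015,"turn": 0},{"jaw": 0.1,"tx": 0,"ty": 0,"tz": 0.027,"turn": 0},{"jaw": 0.1,"tx": 0,"ty": 0,"tz": 0.032,"turn": 0},{"jaw": 0.1,"tx": 0,"ty": 0,"tz": 0.032,"turn": 0}]}}

```text
time: 23.65
tcp_pos: [0.5348, 0.1355, 0.0357]
tool_rot: [0.996, -0.089, -0.0, 0.0]
force: [0.2, -0.3, -5.9]
finger_gap: 0.313
grip_force: 62.0
```

Request:
{"op": "jog_arm", "data": {"steps": [{"jaw": 0.1,"tx": 0,"ty": 0,"tz": 0.002,"turn": 0},{"jaw": 0.1,"tx": 0,"ty": 0,"tz": 0.003,"turn": 0},{"jaw": 0.1,"tx": 0,"ty": 0,"tz": 0.003,"turn": 0}]}}

```text
time: 23.95
tcp_pos: [0.5352, 0.1363, 0.0329]
tool_rot: [0.996, -0.089, 0.001, -0.0]
force: [0.8, 1.8, -5.3]
finger_gap: 0.307
grip_force: 62.3
```

Request:
{"op": "jog_arm", "data": {"steps": [{"jaw": 0.1,"tx": 0,"ty": 0,"tz": 0.002,"turn": 0},{"jaw": 0.1,"tx": 0,"ty": 0,"tz": 0.003,"turn": 0},{"jaw": 0.1,"tx": 0,"ty": 0,"tz": 0.003,"turn": 0}]}}

```text
time: 24.25
tcp_pos: [0.5357, 0.1375, 0.0299]
tool_rot: [0.996, -0.088, 0.001, -0.001]
force: [1.9, 7.5, -3.3]
finger_gap: 0.309
grip_force: 62.3
```

Request:
{"op": "jog_arm", "data": {"steps": [{"jaw": 0.1,"tx": 0,"ty": 0,"tz": 0.001,"turn": 0},{"jaw": 0.1,"tx": 0,"ty": 0,"tz": 0.001,"turn": 0}]}}

```text
time: 24.45
tcp_pos: [0.5359, 0.1379, 0.0291]
tool_rot: [0.996, -0.088, 0.001, -0.002]
force: [2.8, 7.6, -3.3]
finger_gap: 0.308
grip_force: 62.4
```

Request:
{"op": "jog_arm", "data": {"steps": [{"jaw": 0.1,"tx": 0,"ty": -0.001,"tz": 0.001,"turn": 0},{"jaw": 0.1,"tx": 0,"ty": -0.001,"tz": 0.0015,"turn": 0},{"jaw": 0.1,"tx": 0,"ty": -0.001,"tz": 0.0015,"turn": 0}]}}

```text
time: 24.75
tcp_pos: [0.536, 0.1381, 0.0284]
tool_rot: [0.996, -0.088, 0.001, -0.001]
force: [-1.0, 4.5, 10.4]
finger_gap: 0.306
grip_force: 64.0
```

Request:
{"op": "jog_arm", "data": {"steps": [{"jaw": 0.35,"tx": 0,"ty": 0,"tz": -0.001,"turn": 0},{"jaw": 0.35,"tx": 0,"ty": 0,"tz": -0.001,"turn": 0},{"jaw": 0.35,"tx": 0,"ty": 0,"tz": -0.04,"turn": 0},{"jaw": 0.6,"tx": 0,"ty": 0,"tz": -0.09,"turn": 0},{"jaw": 1,"tx": 0,"ty": 0,"tz": -0.14,"turn": 0}]}}

```text
time: 25.25
tcp_pos: [0.5345, 0.1362, 0.1687]
tool_rot: [0.996, -0.089, -0.0, 0.0]
force: [1.2, 0.2, 0.2]
finger_gap: 0.679
grip_force: 0.0
```

Request:
{"op": "jog_arm", "data": {"steps": [{"jaw": 1,"tx": -0.01,"ty": 0.03,"tz": -0.04,"turn": 0},{"jaw": 1,"tx": -0.02,"ty": 0.06,"tz": -0.08,"turn": 0},{"jaw": 1,"tx": -0.03,"ty": 0.09,"tz": -0.08,"turn": 0},{"jaw": 1,"tx": -0.03,"ty": 0.09,"tz": -0.08,"turn": 0}]}}

```text
time: 25.65
tcp_pos: [0.4881, 0.0489, 0.2488]
tool_rot: [0.996, -0.092, 0.001, 0.001]
force: [0.5, -0.6, -1.1]
finger_gap: 1.003
grip_force: 0.0
```

```bash
python3 - <<'E'
from wl import *
print('black');look(.033)
print('wood');look(.022,'wood',amin=1500);print('turq');look(.022,'turq');
im,m=shot('wrist','w9.png');np.save('w9.npy',m['pose'])
E
```

```text
black
25.75 [0.4893 0.0527 0.2476] -10.3
[ 94. 148.] 548 220 84 36 -10
[139. 146.] 543 177 84 33 -10
[181. 145.] 536 136 85 31 -10
[85. 91.] 602 210 36 16 80
[132.  87.] 598 167 33 16 80
[175.  87.] 591 126 31 16 80
[462.  36.] 586 -136 62 31 2
wood
25.85 [0.4896 0.0541 0.2468] -10.2
[345. 206.] 443 -14 139 55 -1
[465.  51.] 582 -141 81 55 2
turq
25.95 [0.4895 0.0543 0.2465] -10.1
[349. 227.] 418 -13 65 33 -1
```

View pics/w9.png

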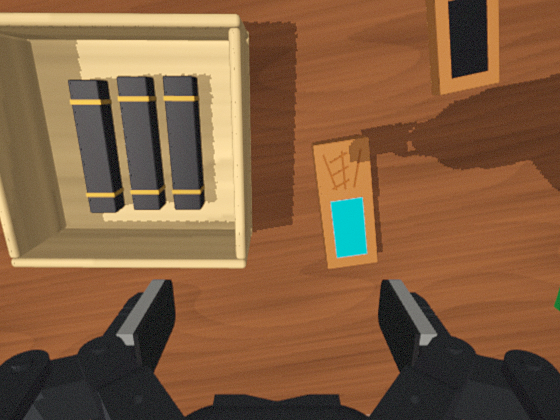

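All three weights lie flat and parallel in the box, at (95,147), (139,146) and (182,145). block_a is at (345,205), which is (0.443,-0.014).

```bash
python3 - <<'E'
from h import *
plan(.443,-.014,.12,-1)
E
```

```text
at [  0.4895   0.0543   0.2464 -10.1325] -> tx -0.0338 ty 0.0754 tz 0.1264 turn -9.1
```

Request:
{"op": "jog_arm", "data": {"steps": [{"jaw": 1,"tx": -0.015,"ty": 0.04,"tz": 0.02,"turn": -4},{"jaw": 1,"tx": -0.034,"ty": 0.075,"tz": 0.04,"turn": -9},{"jaw": 1,"tx": -0.034,"ty": 0.075,"tz": 0.08,"turn": -9},{"jaw": 1,"tx": -0.034,"ty": 0.075,"tz": 0.12,"turn": -9},{"jaw": 1,"tx": -0.034,"ty": 0.075,"tz": 0.12,"turn": -9}]}}

```text
time: 26.5
tcp_pos: [0.4401, -0.0142, 0.1234]
tool_rot: [1.0, -0.01, -0.004, -0.0]
force: [0.1, 1.4, 0.3]
finger_gap: 1.004
grip_force: 0.0
```

```bash
python3 - <<'E'
from wl import *
print('wood');look(.022,'wood',amin=1500,lim=330);look(.022,'turq',lim=330)
plan(.443,-.014,.019,-1)
E
```

```text
wood
26.6 [ 0.4426 -0.0138  0.127 ] -1.1
[273. 180.] 443 -13 139 56 -1
[481.  35.] 557 -142 56 32 -88
26.7 [ 0.4438 -0.0139  0.1284] -1.2
[275. 242.] 419 -13 65 33 -1
at [ 0.4438 -0.0139  0.1284 -1.1677] -> tx -0.0008 ty 0.0001 tz 0.1094 turn -0.2
```

Request:
{"op": "jog_arm", "data": {"steps": [{"jaw": 1,"tx": 0,"ty": 0,"tz": 0.045,"turn": 0},{"jaw": 1,"tx": 0,"ty": 0,"tz": 0.085,"turn": 0},{"jaw": 1,"tx": 0,"ty": 0,"tz": 0.105,"turn": 0},{"jaw": 1,"tx": 0,"ty": 0,"tz": 0.109,"turn": 0},{"jaw": 1,"tx": 0,"ty": 0,"tz": 0.109,"turn": 0}]}}

```text
time: 27.2
tcp_pos: [0.4435, -0.0142, 0.0188]
tool_rot: [1.0, -0.01, 0.0, 0.0]
force: [-0.1, -0.6, 0.3]
finger_gap: 1.002
grip_force: 0.0
```

Request:
{"op": "jog_arm", "data": {"steps": [{"jaw": 0.4,"tx": 0,"ty": 0,"tz": 0,"turn": 0},{"jaw": 0.4,"tx": 0,"ty": 0,"tz": 0,"turn": 0},{"jaw": 0.4,"tx": 0,"ty": 0,"tz": 0,"turn": 0},{"jaw": 0.4,"tx": 0,"ty": 0,"tz": 0,"turn": 0}]}}

```text
time: 27.6
tcp_pos: [0.4436, -0.0144, 0.0197]
tool_rot: [1.0, -0.011, 0.002, -0.0]
force: [-1.7, -0.8, 16.1]
finger_gap: 0.635
grip_force: 59.8
```

Request:
{"op": "jog_arm", "data": {"steps": [{"jaw": 0.4,"tx": 0,"ty": 0,"tz": -0.04,"turn": 0},{"jaw": 0.4,"tx": 0,"ty": 0,"tz": -0.09,"turn": 0},{"jaw": 0.4,"tx": 0,"ty": 0,"tz": -0.14,"turn": 4.5},{"jaw": 0.4,"tx": 0,"ty": 0,"tz": -0.16,"turn": 9.1},{"jaw": 0.4,"tx": 0,"ty": 0,"tz": -0.16,"turn": 9.1}]}}

```text
time: 28.1
tcp_pos: [0.4443, -0.0145, 0.1817]
tool_rot: [0.996, -0.091, 0.004, -0.0]
force: [-0.8, -0.1, -2.2]
finger_gap: 0.627
grip_force: 65.9
```

```bash
python3 - <<'E'
from h import *
print(box(-.002,.036));plan(*box(-.002,.036),.17,-10.3)
E
```

```text
(np.float64(0.5494691096683215), np.float64(0.21677746579584017))
at [  0.4443  -0.0145   0.1817 -10.4657] -> tx 0.0614 ty -0.2465 tz 0.0117 turn -0.2
```

Request:
{"op": "jog_arm", "data": {"steps": [{"jaw": 0.4,"tx": 0.011,"ty": -0.045,"tz": 0,"turn": 0},{"jaw": 0.4,"tx": 0.022,"ty": -0.09,"tz": 0,"turn": 0},{"jaw": 0.4,"tx": 0.033,"ty": -0.135,"tz": 0,"turn": 0},{"jaw": 0.4,"tx": 0.045,"ty": -0.18,"tz": 0,"turn": 0},{"jaw": 0.4,"tx": 0.055,"ty": -0.225,"tz": 0,"turn": 0}]}}

```text
time: 28.6
tcp_pos: [0.5371, 0.1985, 0.1769]
tool_rot: [0.996, -0.089, -0.001, 0.0]
force: [0.6, -0.8, -0.3]
finger_gap: 0.628
grip_force: 65.8
```

Request:
{"op": "jog_arm", "data": {"steps": [{"jaw": 0.4,"tx": 0.006,"ty": -0.022,"tz": 0,"turn": 0},{"jaw": 0.4,"tx": 0.006,"ty": -0.022,"tz": 0.04,"turn": 0},{"jaw": 0.4,"tx": 0.006,"ty": -0.022,"tz": 0.06,"turn": 0},{"jaw": 0.4,"tx": 0.006,"ty": -0.022,"tz": 0.06,"turn": 0}]}}

```text
time: 29.0
tcp_pos: [0.5443, 0.2167, 0.1142]
tool_rot: [0.996, -0.089, -0.003, 0.002]
force: [-0.8, -0.8, -0.5]
finger_gap: 0.627
grip_force: 65.8
```

```bash
python3 - <<'E'
from h import *
s=read_state();print(s['force'],s['finger_gap']);plan(*box(-.002,.036),.058,-10.3)
E
```

```text
[-0.7735836  -0.78426378 -0.54094533] 0.6266224503135731
at [  0.5443   0.2167   0.1142 -10.1998] -> tx 0.0050 ty -0.0010 tz 0.0562 turn 0.1
```

Request:
{"op": "jog_arm", "data": {"steps": [{"jaw": 0.4,"tx": 0.003,"ty": -0.001,"tz": 0.03,"turn": 0},{"jaw": 0.4,"tx": 0.003,"ty": -0.001,"tz": 0.05,"turn": 0},{"jaw": 0.4,"tx": 0.003,"ty": -0.001,"tz": 0.056,"turn": 0},{"jaw": 0.4,"tx": 0.003,"ty": -0.001,"tz": 0.056,"turn": 0}]}}

```text
time: 29.4
tcp_pos: [0.5498, 0.2179, 0.0619]
tool_rot: [0.996, -0.09, -0.0, 0.0]
force: [-0.6, -0.0, -0.3]
finger_gap: 0.628
grip_force: 65.8
```

Request:
{"op": "jog_arm", "data": {"steps": [{"jaw": 0.4,"tx": 0,"ty": 0,"tz": 0.003,"turn": 0},{"jaw": 0.4,"tx": 0,"ty": 0,"tz": 0.003,"turn": 0},{"jaw": 0.4,"tx": 0,"ty": 0,"tz": 0.003,"turn": 0}]}}

```text
time: 29.7
tcp_pos: [0.5504, 0.2183, 0.0598]
tool_rot: [0.996, -0.09, 0.001, -0.0]
force: [0.5, 0.8, -0.8]
finger_gap: 0.628
grip_force: 65.8
```

Request:
{"op": "jog_arm", "data": {"steps": [{"jaw": 0.4,"tx": 0,"ty": 0.001,"tz": 0.002,"turn": 0},{"jaw": 0.4,"tx": 0,"ty": 0.001,"tz": 0.004,"turn": 0},{"jaw": 0.4,"tx": 0,"ty": 0.001,"tz": 0.004,"turn": 0}]}}

```text
time: 30.0
tcp_pos: [0.5497, 0.217, 0.0548]
tool_rot: [0.996, -0.09, -0.0, 0.0]
force: [0.5, -0.4, -1.6]
finger_gap: 0.626
grip_force: 65.8
```

Request:
{"op": "jog_arm", "data": {"steps": [{"jaw": 0.4,"tx": 0,"ty": 0,"tz": 0.002,"turn": 0},{"jaw": 0.4,"tx": 0,"ty": 0,"tz": 0.002,"turn": 0}]}}

```text
time: 30.2
tcp_pos: [0.5499, 0.2172, 0.0529]
tool_rot: [0.996, -0.09, 0.0, -0.0]
force: [-0.1, -0.4, -1.6]
finger_gap: 0.63
grip_force: 65.9
```

Request:
{"op": "jog_arm", "data": {"steps": [{"jaw": 0.4,"tx": 0,"ty": 0,"tz": 0.001,"turn": 0},{"jaw": 0.4,"tx": 0,"ty": 0,"tz": 0.001,"turn": 0}]}}

```text
time: 30.4
tcp_pos: [0.5499, 0.2172, 0.0528]
tool_rot: [0.996, -0.09, 0.0, -0.0]
force: [-2.8, -1.5, 10.8]
finger_gap: 0.626
grip_force: 67.1
```

Request:
{"op": "jog_arm", "data": {"steps": [{"jaw": 0.72,"tx": 0,"ty": 0,"tz": 0,"turn": 0},{"jaw": 0.72,"tx": 0,"ty": 0,"tz": 0,"turn": 0},{"jaw": 0.72,"tx": 0,"ty": 0,"tz": -0.03,"turn": 0},{"jaw": 0.85,"tx": 0,"ty": 0,"tz": -0.08,"turn": 0},{"jaw": 1,"tx": 0,"ty": 0,"tz": -0.13,"turn": 0}]}}

```text
time: 30.9
tcp_pos: [0.5492, 0.2169, 0.1827]
tool_rot: [0.996, -0.09, -0.001, 0.0]
force: [0.9, 1.1, 0.4]
finger_gap: 0.99
grip_force: 0.0
```

```bash
python3 - <<'E'
from meas import *
im,m=shot('top'); hsv=cv2.cvtColor(im,cv2.COLOR_RGB2HSV);H,S,V=[hsv[:,:,i].astype(int) for i in range(3)]
win=np.zeros(H.shape,bool);win[150:280,240:360]=1
for r in rects(im,(H<14)&(V>190)&win,m,.022,amin=200):print(*r)
for r in rects(im,(H>16)&(H<25)&(V>190)&win,m,.036,amin=200):print('brush',*r)
plan(.605,-.139,.12,3)
E
```

```text
[297. 186.] 611 -138 133 58 0
at [  0.5527   0.2187   0.1916 -10.3228] -> tx 0.1155 ty 0.3425 tz 0.0716 turn -13.3
```

Request:
{"op": "jog_arm", "data": {"steps": [{"jaw": 1,"tx": 0.015,"ty": 0.046,"tz": 0,"turn": 0},{"jaw": 1,"tx": 0.03,"ty": 0.092,"tz": 0,"turn": 0},{"jaw": 1,"tx": 0.046,"ty": 0.138,"tz": 0,"turn": 0},{"jaw": 1,"tx": 0.062,"ty": 0.184,"tz": 0,"turn": 0},{"jaw": 1,"tx": 0.078,"ty": 0.23,"tz": 0,"turn": 0}]}}

```text
time: 31.45
tcp_pos: [0.5854, -0.025, 0.1819]
tool_rot: [0.996, -0.09, 0.0, -0.0]
force: [1.1, 0.7, -0.3]
finger_gap: 1.004
grip_force: 0.0
```

Request:
{"op": "jog_arm", "data": {"steps": [{"jaw": 1,"tx": 0.014,"ty": 0.04,"tz": 0,"turn": -6},{"jaw": 1,"tx": 0.028,"ty": 0.08,"tz": 0,"turn": -12},{"jaw": 1,"tx": 0.038,"ty": 0.113,"tz": 0.02,"turn": -13},{"jaw": 1,"tx": 0.038,"ty": 0.113,"tz": 0.05,"turn": -13},{"jaw": 1,"tx": 0.038,"ty": 0.113,"tz": 0.05,"turn": -13}]}}

```text
time: 31.95
tcp_pos: [0.6, -0.1421, 0.1283]
tool_rot: [1.0, 0.022, -0.003, -0.001]
force: [-1.1, 1.0, -1.5]
finger_gap: 1.0
grip_force: 0.0
```

```bash
python3 - <<'E'
from wl import *
look(.022,'wood',amin=1500,lim=330);look(.022,'black',lim=330)
plan(.607,-.139,.019,3)
E
```

```text
32.05 [ 0.6024 -0.14    0.1319] 2.7
[276. 145.] 636 -139 88 56 2
32.15 [ 0.6034 -0.1398  0.1333] 2.8
[393. 311.] 522 -235 55 25 35
[159. 310.] 513 -54 55 25 -29
[276. 230.] 586 -141 64 32 2
at [ 0.6034 -0.1398  0.1333  2.7867] -> tx 0.0036 ty -0.0006 tz 0.1143 turn -0.2
```

Request:
{"op": "jog_arm", "data": {"steps": [{"jaw": 1,"tx": 0.006,"ty": 0,"tz": 0.045,"turn": 0},{"jaw": 1,"tx": 0.006,"ty": 0,"tz": 0.09,"turn": 0},{"jaw": 1,"tx": 0.006,"ty": 0,"tz": 0.108,"turn": 0},{"jaw": 1,"tx": 0.006,"ty": 0,"tz": 0.114,"turn": 0},{"jaw": 1,"tx": 0.006,"ty": 0,"tz": 0.114,"turn": 0}]}}

```text
time: 32.65
tcp_pos: [0.6092, -0.1401, 0.0186]
tool_rot: [1.0, 0.024, 0.0, -0.0]
force: [-0.7, -0.7, -0.2]
finger_gap: 0.995
grip_force: 0.0
```

Request:
{"op": "jog_arm", "data": {"steps": [{"jaw": 0.4,"tx": 0,"ty": 0,"tz": 0,"turn": 0},{"jaw": 0.4,"tx": 0,"ty": 0,"tz": 0,"turn": 0},{"jaw": 0.4,"tx": 0,"ty": 0,"tz": 0,"turn": 0},{"jaw": 0.4,"tx": 0,"ty": 0,"tz": 0,"turn": 0}]}}

```text
time: 33.05
tcp_pos: [0.6096, -0.1409, 0.0201]
tool_rot: [1.0, 0.023, 0.001, 0.0]
force: [-1.6, 0.7, 9.9]
finger_gap: 0.628
grip_force: 62.0
```

Request:
{"op": "jog_arm", "data": {"steps": [{"jaw": 0.4,"tx": 0,"ty": 0,"tz": -0.04,"turn": 0},{"jaw": 0.4,"tx": 0,"ty": 0,"tz": -0.09,"turn": 0},{"jaw": 0.4,"tx": 0,"ty": 0,"tz": -0.14,"turn": 5},{"jaw": 0.4,"tx": 0,"ty": 0,"tz": -0.16,"turn": 10},{"jaw": 0.4,"tx": 0,"ty": 0,"tz": -0.16,"turn": 13.1}]}}

```text
time: 33.55
tcp_pos: [0.6106, -0.1412, 0.1833]
tool_rot: [0.996, -0.093, 0.004, 0.0]
force: [-0.7, 0.1, -1.4]
finger_gap: 0.631
grip_force: 65.0
```

```bash
python3 - <<'E'
from h import *
print(box(-.002,-.04));plan(*box(-.002,-.04),.12,-10.3)
E
```

```text
(np.float64(0.5358801413194789), np.float64(0.142002202912891))
at [  0.6106  -0.1412   0.1833 -10.6311] -> tx -0.1257 ty -0.2645 tz 0.0633 turn -0.3
```

Request:
{"op": "jog_arm", "data": {"steps": [{"jaw": 0.4,"tx": -0.021,"ty": -0.044,"tz": 0,"turn": 0},{"jaw": 0.4,"tx": -0.042,"ty": -0.088,"tz": 0,"turn": 0},{"jaw": 0.4,"tx": -0.063,"ty": -0.132,"tz": 0,"turn": 0},{"jaw": 0.4,"tx": -0.084,"ty": -0.176,"tz": 0,"turn": 0},{"jaw": 0.4,"tx": -0.105,"ty": -0.22,"tz": 0,"turn": 0}]}}

```text
time: 34.05
tcp_pos: [0.5444, 0.0962, 0.179]
tool_rot: [0.996, -0.091, 0.001, -0.0]
force: [1.6, 0.6, -0.5]
finger_gap: 0.631
grip_force: 65.0
```

Request:
{"op": "jog_arm", "data": {"steps": [{"jaw": 0.4,"tx": -0.021,"ty": -0.044,"tz": 0,"turn": -0.3},{"jaw": 0.4,"tx": -0.021,"ty": -0.044,"tz": 0.03,"turn": -0.3},{"jaw": 0.4,"tx": -0.021,"ty": -0.044,"tz": 0.06,"turn": -0.3},{"jaw": 0.4,"tx": -0.021,"ty": -0.044,"tz": 0.06,"turn": -0.3},{"jaw": 0.4,"tx": -0.021,"ty": -0.044,"tz": 0.06,"turn": -0.3}]}}

```text
time: 34.55
tcp_pos: [0.5324, 0.1414, 0.1187]
tool_rot: [0.996, -0.088, -0.0, 0.0]
force: [0.1, -0.0, -0.6]
finger_gap: 0.625
grip_force: 64.9
```

```bash
python3 - <<'E'
from h import *
shot('wrist');s=read_state();print(s['force'],s['finger_gap']);plan(*box(-.002,-.04),.058,-10.3)
E
```

```text
[ 0.17776033  0.76555273 -0.42037489] 0.6284646353231648
at [  0.5331   0.1415   0.1194 -10.1567] -> tx 0.0027 ty -0.0010 tz 0.0614 turn 0.1
```

Request:
{"op": "jog_arm", "data": {"steps": [{"jaw": 0.4,"tx": 0.002,"ty": -0.001,"tz": 0.03,"turn": 0},{"jaw": 0.4,"tx": 0.002,"ty": -0.001,"tz": 0.052,"turn": 0},{"jaw": 0.4,"tx": 0.002,"ty": -0.001,"tz": 0.06,"turn": 0},{"jaw": 0.4,"tx": 0.002,"ty": -0.001,"tz": 0.061,"turn": 0},{"jaw": 0.4,"tx": 0.002,"ty": -0.001,"tz": 0.061,"turn": 0}]}}

```text
time: 35.1
tcp_pos: [0.5352, 0.1423, 0.0582]
tool_rot: [0.996, -0.088, 0.001, -0.0]
force: [0.7, -0.8, -1.1]
finger_gap: 0.631
grip_force: 64.9
```

Request:
{"op": "jog_arm", "data": {"steps": [{"jaw": 0.4,"tx": 0,"ty": 0,"tz": 0.003,"turn": 0},{"jaw": 0.4,"tx": 0,"ty": 0,"tz": 0.004,"turn": 0},{"jaw": 0.4,"tx": 0,"ty": 0,"tz": 0.004,"turn": 0}]}}

```text
time: 35.4
tcp_pos: [0.5347, 0.1423, 0.0533]
tool_rot: [0.996, -0.088, 0.0, -0.0]
force: [-0.8, 0.9, -0.2]
finger_gap: 0.628
grip_force: 64.9
```

Request:
{"op": "jog_arm", "data": {"steps": [{"jaw": 0.4,"tx": 0,"ty": 0,"tz": 0.001,"turn": 0},{"jaw": 0.4,"tx": 0,"ty": 0,"tz": 0.001,"turn": 0}]}}

```text
time: 35.6
tcp_pos: [0.5347, 0.1424, 0.0531]
tool_rot: [0.996, -0.088, 0.0, -0.0]
force: [-2.4, -0.3, 12.0]
finger_gap: 0.63
grip_force: 66.4
```

Request:
{"op": "jog_arm", "data": {"steps": [{"jaw": 0.71,"tx": 0,"ty": 0,"tz": 0,"turn": 0},{"jaw": 0.71,"tx": 0,"ty": 0,"tz": 0,"turn": 0},{"jaw": 0.71,"tx": 0,"ty": 0,"tz": -0.03,"turn": 0},{"jaw": 0.85,"tx": 0,"ty": 0,"tz": -0.08,"turn": 0},{"jaw": 0.9,"tx": 0,"ty": 0,"tz": -0.13,"turn": 0}]}}

```text
time: 36.1
tcp_pos: [0.5338, 0.1421, 0.183]
tool_rot: [0.996, -0.088, -0.001, 0.0]
force: [1.7, 0.6, 0.1]
finger_gap: 0.901
grip_force: 0.0
```

Request:
{"op": "jog_arm", "data": {"steps": [{"jaw": 0.9,"tx": 0,"ty": 0.048,"tz": 0,"turn": 0},{"jaw": 0.9,"tx": -0.003,"ty": 0.096,"tz": 0,"turn": 0},{"jaw": 0.9,"tx": -0.006,"ty": 0.144,"tz": 0,"turn": 0},{"jaw": 0.9,"tx": -0.008,"ty": 0.192,"tz": 0,"turn": 0},{"jaw": 0.9,"tx": -0.01,"ty": 0.24,"tz": 0,"turn": 0}]}}

```text
time: 36.6
tcp_pos: [0.4818, -0.094, 0.1821]
tool_rot: [0.996, -0.088, 0.0, 0.0]
force: [0.3, -0.5, -0.4]
finger_gap: 0.903
grip_force: 0.0
```

Request:
{"op": "jog_arm", "data": {"steps": [{"jaw": 0.9,"tx": 0,"ty": 0.048,"tz": 0,"turn": 0},{"jaw": 0.9,"tx": -0.001,"ty": 0.096,"tz": 0,"turn": 0},{"jaw": 0.9,"tx": -0.002,"ty": 0.144,"tz": 0,"turn": -4},{"jaw": 0.9,"tx": -0.003,"ty": 0.184,"tz": 0,"turn": -8},{"jaw": 0.9,"tx": -0.003,"ty": 0.184,"tz": 0,"turn": -8}]}}

```text
time: 37.1
tcp_pos: [0.4447, -0.2794, 0.1817]
tool_rot: [1.0, -0.022, -0.0, 0.001]
force: [0.3, 1.2, -0.5]
finger_gap: 0.901
grip_force: 0.0
```

```bash
python3 - <<'E'
from wl import *
look(.036,'pale',lim=330)
plan(.446,-.273,.028,-2)
E
```

```text
37.2 [ 0.4467 -0.2737  0.1817] -2.3
[274. 190.] 449 -275 98 44 -2
at [ 0.4467 -0.2737  0.1817 -2.2942] -> tx -0.0007 ty -0.0007 tz 0.1537 turn -0.3
```

Request:
{"op": "jog_arm", "data": {"steps": [{"jaw": 0.9,"tx": 0.002,"ty": 0.001,"tz": 0.05,"turn": 0},{"jaw": 0.9,"tx": 0.002,"ty": 0.001,"tz": 0.1,"turn": 0},{"jaw": 0.9,"tx": 0.002,"ty": 0.001,"tz": 0.14,"turn": 0},{"jaw": 0.9,"tx": 0.002,"ty": 0.001,"tz": 0.153,"turn": 0},{"jaw": 0.9,"tx": 0.002,"ty": 0.001,"tz": 0.153,"turn": 0}]}}

```text
time: 37.7
tcp_pos: [0.4486, -0.2714, 0.0269]
tool_rot: [1.0, -0.017, -0.002, -0.001]
force: [-0.2, 0.2, -0.6]
finger_gap: 0.899
grip_force: 0.0
```

Request:
{"op": "jog_arm", "data": {"steps": [{"jaw": 0.3,"tx": 0,"ty": 0,"tz": 0,"turn": 0},{"jaw": 0.3,"tx": 0,"ty": 0,"tz": 0,"turn": 0},{"jaw": 0.3,"tx": 0,"ty": 0,"tz": 0,"turn": 0},{"jaw": 0.3,"tx": 0,"ty": 0,"tz": 0,"turn": 0}]}}

```text
time: 38.1
tcp_pos: [0.4502, -0.2739, 0.0307]
tool_rot: [1.0, -0.018, 0.001, 0.0]
force: [-0.0, 1.3, 4.0]
finger_gap: 0.519
grip_force: 61.5
```

Request:
{"op": "jog_arm", "data": {"steps": [{"jaw": 0.3,"tx": 0,"ty": 0,"tz": -0.04,"turn": 0},{"jaw": 0.3,"tx": 0,"ty": 0,"tz": -0.09,"turn": 0},{"jaw": 0.3,"tx": 0,"ty": 0,"tz": -0.14,"turn": 4},{"jaw": 0.3,"tx": 0,"ty": 0,"tz": -0.16,"turn": 8},{"jaw": 0.3,"tx": 0,"ty": 0,"tz": -0.16,"turn": 8}]}}

```text
time: 38.6
tcp_pos: [0.451, -0.2748, 0.1937]
tool_rot: [0.996, -0.089, 0.004, 0.002]
force: [0.6, 0.3, -1.0]
finger_gap: 0.522
grip_force: 61.8
```

```bash
python3 - <<'E'
from h import *
print(box(-.002,-.034));plan(*box(-.002,-.034),.17,-10.3)
E
```

```text
(np.float64(0.536952954610177), np.float64(0.14790551314049227))
at [  0.451   -0.2748   0.1937 -10.2455] -> tx 0.0094 ty -0.4313 tz 0.0237 turn 0.1
```

Request:
{"op": "jog_arm", "data": {"steps": [{"jaw": 0.3,"tx": 0.001,"ty": -0.048,"tz": 0,"turn": 0},{"jaw": 0.3,"tx": 0.002,"ty": -0.096,"tz": 0,"turn": 0},{"jaw": 0.3,"tx": 0.003,"ty": -0.144,"tz": 0,"turn": 0},{"jaw": 0.3,"tx": 0.004,"ty": -0.192,"tz": 0,"turn": 0},{"jaw": 0.3,"tx": 0.005,"ty": -0.24,"tz": 0,"turn": 0}]}}

```text
time: 39.1
tcp_pos: [0.4959, -0.0367, 0.1888]
tool_rot: [0.996, -0.088, -0.0, 0.0]
force: [0.9, 0.2, -0.7]
finger_gap: 0.52
grip_force: 61.8
```

Request:
{"op": "jog_arm", "data": {"steps": [{"jaw": 0.3,"tx": 0.001,"ty": -0.048,"tz": 0,"turn": 0},{"jaw": 0.3,"tx": 0.002,"ty": -0.096,"tz": 0,"turn": 0},{"jaw": 0.3,"tx": 0.003,"ty": -0.144,"tz": 0,"turn": 0},{"jaw": 0.3,"tx": 0.004,"ty": -0.191,"tz": 0,"turn": 0},{"jaw": 0.3,"tx": 0.004,"ty": -0.191,"tz": 0.03,"turn": 0}]}}

```text
time: 39.6
tcp_pos: [0.5358, 0.1581, 0.1614]
tool_rot: [0.997, -0.083, 0.003, -0.004]
force: [0.4, -0.8, -2.5]
finger_gap: 0.518
grip_force: 61.8
```

```bash
python3 - <<'E'
from wl import *
look(.055,'wood',amin=800,lim=420);look(.055,'turq',lim=330)
s=read_state();print(s['force'],s['finger_gap']);plan(*box(-.002,-.034),.091,-10.3)
E
```

```text
39.7 [0.5313 0.1496 0.1559] -9.9
[284. 130.] 580 133 54 47 79
[175. 171.] 549 217 138 54 -10
39.8 [0.5329 0.1475 0.1586] -10.1
[176. 237.] 525 222 66 33 -10
[ 0.26884927 -0.56470263 -0.79029193] 0.5161260095399055
at [  0.5329   0.1475   0.1586 -10.1252] -> tx 0.0039 ty -0.0011 tz 0.0676 turn 0.2
```

Request:
{"op": "jog_arm", "data": {"steps": [{"jaw": 0.3,"tx": 0.003,"ty": 0,"tz": 0.03,"turn": 0},{"jaw": 0.3,"tx": 0.003,"ty": 0,"tz": 0.055,"turn": 0},{"jaw": 0.3,"tx": 0.003,"ty": 0,"tz": 0.066,"turn": 0},{"jaw": 0.3,"tx": 0.003,"ty": 0,"tz": 0.066,"turn": 0},{"jaw": 0.3,"tx": 0.003,"ty": 0,"tz": 0.066,"turn": 0}]}}

```text
time: 40.3
tcp_pos: [0.5373, 0.1478, 0.0941]
tool_rot: [0.996, -0.089, 0.001, -0.0]
force: [0.6, -0.4, 0.5]
finger_gap: 0.517
grip_force: 61.8
```

Request:
{"op": "jog_arm", "data": {"steps": [{"jaw": 0.3,"tx": 0,"ty": 0,"tz": 0.002,"turn": 0},{"jaw": 0.3,"tx": 0,"ty": 0,"tz": 0.003,"turn": 0},{"jaw": 0.3,"tx": 0,"ty": 0,"tz": 0.003,"turn": 0}]}}

```text
time: 40.6
tcp_pos: [0.5368, 0.1483, 0.0904]
tool_rot: [0.996, -0.088, 0.0, -0.0]
force: [-0.4, -0.3, 0.7]
finger_gap: 0.514
grip_force: 61.8
```

Request:
{"op": "jog_arm", "data": {"steps": [{"jaw": 0.3,"tx": 0,"ty": 0,"tz": 0.002,"turn": 0},{"jaw": 0.3,"tx": 0,"ty": 0,"tz": 0.002,"turn": 0}]}}

```text
time: 40.8
tcp_pos: [0.5366, 0.1483, 0.0879]
tool_rot: [0.996, -0.088, -0.0, 0.0]
force: [0.4, -0.6, -0.3]
finger_gap: 0.521
grip_force: 61.8
```

Request:
{"op": "jog_arm", "data": {"steps": [{"jaw": 0.3,"tx": 0,"ty": 0,"tz": 0.002,"turn": 0},{"jaw": 0.3,"tx": 0,"ty": 0,"tz": 0.002,"turn": 0}]}}

```text
time: 41.0
tcp_pos: [0.5367, 0.1483, 0.0858]
tool_rot: [0.996, -0.088, -0.0, 0.0]
force: [0.9, 0.2, -0.7]
finger_gap: 0.52
grip_force: 61.8
```

Request:
{"op": "jog_arm", "data": {"steps": [{"jaw": 0.3,"tx": 0,"ty": 0,"tz": 0.001,"turn": 0},{"jaw": 0.3,"tx": 0,"ty": 0,"tz": 0.001,"turn": 0}]}}

```text
time: 41.2
tcp_pos: [0.5367, 0.1483, 0.0857]
tool_rot: [0.996, -0.088, 0.0, -0.0]
force: [-3.6, -1.5, 10.0]
finger_gap: 0.518
grip_force: 62.9
```

Request:
{"op": "jog_arm", "data": {"steps": [{"jaw": 0.63,"tx": 0,"ty": 0,"tz": 0,"turn": 0},{"jaw": 0.63,"tx": 0,"ty": 0,"tz": 0,"turn": 0},{"jaw": 0.63,"tx": 0,"ty": 0,"tz": -0.03,"turn": 0},{"jaw": 0.75,"tx": 0,"ty": 0,"tz": -0.07,"turn": 0},{"jaw": 0.9,"tx": 0,"ty": 0,"tz": -0.1,"turn": 0}]}}

```text
time: 41.7
tcp_pos: [0.5368, 0.1484, 0.1867]
tool_rot: [0.996, -0.088, 0.0, -0.0]
force: [1.0, 0.1, 0.4]
finger_gap: 0.891
grip_force: 0.0
```

Request:
{"op": "jog_arm", "data": {"steps": [{"jaw": 0.9,"tx": 0.007,"ty": -0.048,"tz": 0,"turn": 0},{"jaw": 0.9,"tx": 0.014,"ty": -0.096,"tz": 0,"turn": 0},{"jaw": 0.9,"tx": 0.021,"ty": -0.144,"tz": 0,"turn": 0},{"jaw": 0.9,"tx": 0.028,"ty": -0.192,"tz": 0,"turn": 0},{"jaw": 0.9,"tx": 0.034,"ty": -0.236,"tz": 0,"turn": 0}]}}

```text
time: 42.2
tcp_pos: [0.6118, 0.3769, 0.1846]
tool_rot: [0.996, -0.088, -0.0, -0.0]
force: [1.0, -0.0, 0.6]
finger_gap: 0.899
grip_force: 0.0
```

```bash
python3 - <<'E'
from wl import *
look(.036,'pale',lim=330)
look(.036,'pale',lim=330)
plan(.613,.3745,.028,-10.2)
E
```

```text
42.3 [0.6101 0.3824 0.1835] -9.7
[261. 294.] 513 413 51 48 75
[493. 264.] 517 208 105 64 -9
[289. 188.] 612 375 97 44 -9
[461. 198.] 559 230 190 95 -21
[500. 109.] 649 203 85 10 80
42.4 [0.6109 0.3758 0.1838] -10.0
[253. 295.] 513 412 51 47 75
[483. 265.] 517 208 106 65 -10
[280. 190.] 612 375 97 44 -9
[453. 194.] 580 238 188 100 -38
[492. 110.] 648 200 95 10 80
at [  0.6109   0.3758   0.1838 -10.0003] -> tx 0.0022 ty 0.0009 tz 0.1558 turn 0.2
```

Request:
{"op": "jog_arm", "data": {"steps": [{"jaw": 0.9,"tx": 0.001,"ty": 0.001,"tz": 0.05,"turn": 0},{"jaw": 0.9,"tx": 0.001,"ty": 0.001,"tz": 0.1,"turn": 0},{"jaw": 0.9,"tx": 0.001,"ty": 0.001,"tz": 0.14,"turn": 0},{"jaw": 0.9,"tx": 0.001,"ty": 0.001,"tz": 0.155,"turn": 0},{"jaw": 0.9,"tx": 0.001,"ty": 0.001,"tz": 0.155,"turn": 0}]}}

```text
time: 42.9
tcp_pos: [0.6116, 0.3714, 0.0281]
tool_rot: [0.996, -0.089, -0.001, 0.002]
force: [-0.7, 0.2, 0.1]
finger_gap: 0.898
grip_force: 0.0
```

Request:
{"op": "jog_arm", "data": {"steps": [{"jaw": 0.3,"tx": 0,"ty": 0,"tz": 0,"turn": 0},{"jaw": 0.3,"tx": 0,"ty": 0,"tz": 0,"turn": 0},{"jaw": 0.3,"tx": 0,"ty": 0,"tz": 0,"turn": 0},{"jaw": 0.3,"tx": 0,"ty": 0,"tz": 0,"turn": 0}]}}

```text
time: 43.3
tcp_pos: [0.6139, 0.3743, 0.0331]
tool_rot: [0.996, -0.088, 0.002, -0.001]
force: [0.2, 0.1, 6.3]
finger_gap: 0.52
grip_force: 61.8
```

Request:
{"op": "jog_arm", "data": {"steps": [{"jaw": 0.3,"tx": 0,"ty": 0,"tz": -0.04,"turn": 0},{"jaw": 0.3,"tx": 0,"ty": 0,"tz": -0.09,"turn": 0},{"jaw": 0.3,"tx": 0,"ty": 0,"tz": -0.14,"turn": 0},{"jaw": 0.3,"tx": 0,"ty": 0,"tz": -0.16,"turn": 0},{"jaw": 0.3,"tx": 0,"ty": 0,"tz": -0.16,"turn": 0}]}}

```text
time: 43.8
tcp_pos: [0.6144, 0.3749, 0.1966]
tool_rot: [0.996, -0.088, 0.004, -0.003]
force: [0.9, -0.5, -0.5]
finger_gap: 0.519
grip_force: 61.7
```

```bash
python3 - <<'E'
from h import *
print(box(-.002,.036));plan(*box(-.002,.036),.155,-10.3)
E
```

```text
(np.float64(0.5494691096683215), np.float64(0.21677746579584017))
at [  0.6144   0.3749   0.1966 -10.1338] -> tx -0.0361 ty 0.1670 tz 0.0416 turn 0.2
```

Request:
{"op": "jog_arm", "data": {"steps": [{"jaw": 0.3,"tx": -0.009,"ty": 0.042,"tz": 0,"turn": 0},{"jaw": 0.3,"tx": -0.018,"ty": 0.084,"tz": 0,"turn": 0},{"jaw": 0.3,"tx": -0.027,"ty": 0.126,"tz": 0,"turn": 0},{"jaw": 0.3,"tx": -0.036,"ty": 0.167,"tz": 0,"turn": 0},{"jaw": 0.3,"tx": -0.036,"ty": 0.167,"tz": 0.04,"turn": 0}]}}

```text
time: 44.3
tcp_pos: [0.5492, 0.2098, 0.1542]
tool_rot: [0.996, -0.091, 0.004, -0.0]
force: [1.5, 1.5, -0.7]
finger_gap: 0.519
grip_force: 61.7
```

```bash
python3 - <<'E'
from wl import *
look(.091,'pale',lim=420)
s=read_state();print(s['force'],s['finger_gap']);plan(*box(-.002,.036),.094,-10.3)
E
```

```text
44.4 [0.5452 0.2129 0.147 ] -10.2
[274. 350.] 470 226 61 58 -10
[ 50. 285.] 536 350 38 33 30
[486. 307.] 475 92 67 8 -10
[388. 279.] 509 149 43 31 -8
[271. 218.] 556 210 58 40 80
[384. 168.] 575 143 22 15 85
[379. 123.] 601 144 39 15 75
[257. 138.] 601 207 46 35 80
[349.  83.] 619 161 110 27 79
[534.  86.] 605 68 30 8 -10
[144. 185.] 577 278 161 7 -11
[338.  42.] 643 163 209 8 80
[-0.43564384  0.76342786 -0.88885547] 0.5208260016215023
at [  0.5452   0.2129   0.147  -10.2099] -> tx 0.0035 ty -0.0046 tz 0.0530 turn 0.1
```

Request:
{"op": "jog_arm", "data": {"steps": [{"jaw": 0.3,"tx": 0.003,"ty": -0.004,"tz": 0.02,"turn": 0},{"jaw": 0.3,"tx": 0.003,"ty": -0.004,"tz": 0.04,"turn": 0},{"jaw": 0.3,"tx": 0.003,"ty": -0.004,"tz": 0.05,"turn": 0},{"jaw": 0.3,"tx": 0.003,"ty": -0.004,"tz": 0.05,"turn": 0},{"jaw": 0.3,"tx": 0.003,"ty": -0.004,"tz": 0.05,"turn": 0}]}}

```text
time: 44.9
tcp_pos: [0.5515, 0.2194, 0.1007]
tool_rot: [0.996, -0.088, 0.0, -0.0]
force: [0.7, 0.6, -0.8]
finger_gap: 0.517
grip_force: 61.7
```

Request:
{"op": "jog_arm", "data": {"steps": [{"jaw": 0.3,"tx": 0,"ty": 0,"tz": 0.003,"turn": 0},{"jaw": 0.3,"tx": 0,"ty": 0,"tz": 0.003,"turn": 0}]}}

```text
time: 45.1
tcp_pos: [0.5515, 0.2189, 0.0975]
tool_rot: [0.996, -0.088, 0.0, -0.0]
force: [-0.1, -0.6, -0.4]
finger_gap: 0.52
grip_force: 61.7
```

Request:
{"op": "jog_arm", "data": {"steps": [{"jaw": 0.3,"tx": 0,"ty": 0,"tz": 0.003,"turn": 0},{"jaw": 0.3,"tx": 0,"ty": 0,"tz": 0.003,"turn": 0}]}}

```text
time: 45.3
tcp_pos: [0.5512, 0.2187, 0.0939]
tool_rot: [0.996, -0.088, -0.0, 0.0]
force: [0.0, -0.1, -0.3]
finger_gap: 0.52
grip_force: 61.7
```

Request:
{"op": "jog_arm", "data": {"steps": [{"jaw": 0.3,"tx": 0,"ty": 0.001,"tz": 0.003,"turn": 0},{"jaw": 0.3,"tx": 0,"ty": 0.001,"tz": 0.004,"turn": 0},{"jaw": 0.3,"tx": 0,"ty": 0.001,"tz": 0.004,"turn": 0}]}}

```text
time: 45.6
tcp_pos: [0.551, 0.2177, 0.0897]
tool_rot: [0.996, -0.088, -0.0, 0.0]
force: [0.2, 0.5, -0.2]
finger_gap: 0.517
grip_force: 61.7
```

Request:
{"op": "jog_arm", "data": {"steps": [{"jaw": 0.3,"tx": 0,"ty": 0,"tz": 0.001,"turn": 0},{"jaw": 0.3,"tx": 0,"ty": 0,"tz": 0.0015,"turn": 0}]}}

```text
time: 45.8
tcp_pos: [0.5511, 0.2178, 0.0884]
tool_rot: [0.996, -0.088, 0.0, -0.0]
force: [-0.1, 0.5, -0.4]
finger_gap: 0.516
grip_force: 61.7
```

Request:
{"op": "jog_arm", "data": {"steps": [{"jaw": 0.3,"tx": 0,"ty": 0,"tz": 0.001,"turn": 0},{"jaw": 0.3,"tx": 0,"ty": 0,"tz": 0.001,"turn": 0}]}}

```text
time: 46.0
tcp_pos: [0.5511, 0.2179, 0.0881]
tool_rot: [0.996, -0.088, 0.0, -0.0]
force: [-1.6, -0.6, 6.2]
finger_gap: 0.521
grip_force: 62.4
```

Request:
{"op": "jog_arm", "data": {"steps": [{"jaw": 0.63,"tx": 0,"ty": 0,"tz": 0,"turn": 0},{"jaw": 0.63,"tx": 0,"ty": 0,"tz": 0,"turn": 0},{"jaw": 0.63,"tx": 0,"ty": 0,"tz": -0.03,"turn": 0},{"jaw": 0.63,"tx": 0,"ty": 0,"tz": -0.07,"turn": 0},{"jaw": 0,"tx": 0,"ty": 0,"tz": -0.11,"turn": 0}]}}

```text
time: 46.5
tcp_pos: [0.5507, 0.2177, 0.1983]
tool_rot: [0.996, -0.088, -0.001, 0.0]
force: [0.6, 0.5, -0.1]
finger_gap: 0.478
grip_force: 0.0
```

```bash
python3 - <<'E'
from h import *
plan(.498,.413,.12)
E
```

```text
at [  0.5507   0.2177   0.1983 -10.1011] -> tx -0.0861 ty -0.1830 tz 0.0783 turn -0.0
```

Request:
{"op": "jog_arm", "data": {"steps": [{"jaw": 0,"tx": -0.02,"ty": -0.045,"tz": 0,"turn": 0},{"jaw": 0,"tx": -0.04,"ty": -0.09,"tz": 0,"turn": 0},{"jaw": 0,"tx": -0.06,"ty": -0.135,"tz": 0,"turn": 0},{"jaw": 0,"tx": -0.086,"ty": -0.183,"tz": 0.02,"turn": 0},{"jaw": 0,"tx": -0.086,"ty": -0.183,"tz": 0.02,"turn": 0}]}}

```text
time: 47.0
tcp_pos: [0.4937, 0.4198, 0.1757]
tool_rot: [0.996, -0.084, -0.002, -0.001]
force: [-0.6, 0.8, -0.1]
finger_gap: 0.003
grip_force: 0.0
```

```bash
python3 - <<'E'
from meas import *
shot('wrist');im,m=shot('wrist','w10.png');s=read_state();print(s['tcp_pos'])
hsv=cv2.cvtColor(im,cv2.COLOR_RGB2HSV);H,S,V=[hsv[:,:,i].astype(int) for i in range(3)]
for r in rects(im,((H<6)|(H>172))&(S>180)&(V>120),m,.024,amin=200,amax=20000):print(*r)
im2,_=shot('top')
t=cv2.resize(im2[160:265,100:310],(560,280),interpolation=cv2.INTER_CUBIC)
cv2.imwrite('pics/final.png',cv2.resize(np.vstack([im,t]),None,fx=.85,fy=.85)[:,:,::-1])
plan(.498,.413,.034)
E
```

```text
[0.49672157 0.41491098 0.17629129]
[277. 191.] 497 417 38 38 68
at [  0.4983   0.4128   0.1769 -10.0541] -> tx -0.0004 ty -0.0001 tz 0.1429 turn -0.0
```

View pics/final.png

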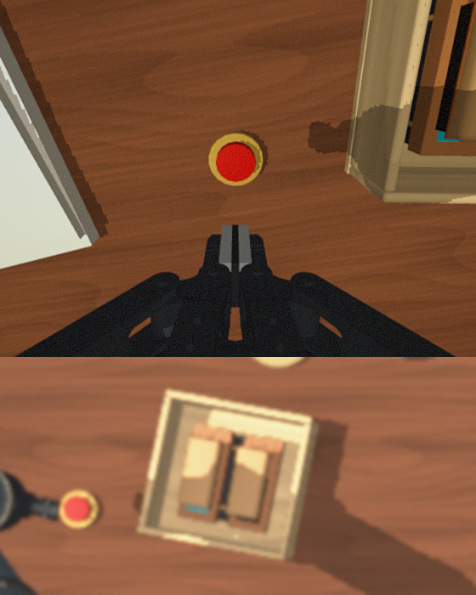

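The box is packed: two blocks on the weights with both brushes side by side, at (200,475) and (252,483) in this composite. The bell at (236,160) sits under the shut fingers' line, so I'll press it now.

Request:
{"op": "jog_arm", "data": {"steps": [{"jaw": 0,"tx": -0.001,"ty": -0.002,"tz": 0.045,"turn": 0},{"jaw": 0,"tx": -0.001,"ty": -0.002,"tz": 0.09,"turn": 0},{"jaw": 0,"tx": -0.001,"ty": -0.002,"tz": 0.125,"turn": 0},{"jaw": 0,"tx": -0.001,"ty": -0.002,"tz": 0.14,"turn": 0},{"jaw": 0,"tx": -0.001,"ty": -0.002,"tz": 0.14,"turn": 0}]}}

```text
time: 47.65
tcp_pos: [0.4983, 0.4128, 0.0361]
tool_rot: [0.996, -0.089, -0.001, 0.001]
force: [0.4, -0.3, 0.3]
finger_gap: 0.001
grip_force: 0.0
```

Request:
{"op": "jog_arm", "data": {"steps": [{"jaw": 0,"tx": 0,"ty": 0,"tz": 0.003,"turn": 0},{"jaw": 0,"tx": 0,"ty": 0,"tz": 0.006,"turn": 0},{"jaw": 0,"tx": 0,"ty": 0,"tz": 0.008,"turn": 0},{"jaw": 0,"tx": 0,"ty": 0,"tz": 0.008,"turn": 0}]}}

```text
time: 48.05
tcp_pos: [0.4989, 0.4158, 0.0306]
tool_rot: [0.996, -0.088, 0.001, -0.001]
force: [1.9, 0.4, 2.0]
finger_gap: -0.003
grip_force: 1.2
```

Request:
{"op": "jog_arm", "data": {"steps": [{"jaw": 0,"tx": 0,"ty": 0,"tz": 0.003,"turn": 0},{"jaw": 0,"tx": 0,"ty": 0,"tz": 0.005,"turn": 0},{"jaw": 0,"tx": 0,"ty": 0,"tz": 0.005,"turn": 0}]}}

```text
time: 48.35
tcp_pos: [0.4988, 0.4157, 0.0248]
tool_rot: [0.996, -0.088, 0.001, -0.001]
force: [3.6, 0.5, 6.3]
finger_gap: 0.001
grip_force: 2.7
```

Request:
{"op": "jog_arm", "data": {"steps": [{"jaw": 0,"tx": 0,"ty": 0,"tz": 0.002,"turn": 0},{"jaw": 0,"tx": 0,"ty": 0,"tz": 0.003,"turn": 0},{"jaw": 0,"tx": 0,"ty": 0,"tz": 0.003,"turn": 0}]}}

```text
time: 48.65
tcp_pos: [0.4989, 0.4158, 0.0239]
tool_rot: [0.996, -0.088, 0.001, -0.001]
force: [-0.5, -3.5, 23.7]
finger_gap: -0.001
grip_force: 12.1
```

Hard stop reached at 24 N with the travel used up. Releasing.

Request:
{"op": "jog_arm", "data": {"steps": [{"jaw": 0,"tx": 0,"ty": 0,"tz": -0.01,"turn": 0},{"jaw": 0,"tx": 0,"ty": 0,"tz": -0.04,"turn": 0},{"jaw": 0,"tx": 0,"ty": 0,"tz": -0.09,"turn": 0},{"jaw": 0,"tx": 0,"ty": 0,"tz": -0.14,"turn": 0},{"jaw": 0,"tx": 0,"ty": 0,"tz": -0.14,"turn": 0}]}}

```text
time: 49.15
tcp_pos: [0.4996, 0.4176, 0.1681]
tool_rot: [0.996, -0.088, 0.003, -0.004]
force: [0.5, -0.5, -0.2]
finger_gap: -0.001
grip_force: 0.0
```

```bash
python3 - <<'E'
from station import *
s=read_state();print(s['tcp_pos'],s['force']);print(close_job())
E
```

```text
[0.49963714 0.41757228 0.16814734] [ 0.52695302 -0.47799577 -0.17033799]
the job is handed in; nothing more can be done
None
```

I took the brush out first, then packed the box with three weights, both blocks and both brushes, pressed the bell to its stop and released it, and handed the job in at about 49 s (no verdict was returned).

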